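# Clamp a two-part plaster mould shut in its casting frame

## Robot

A 7-joint arm with a two-finger parallel gripper is mounted at the origin on the work surface. World frame = base frame: x ahead of the robot, y to its left, z up, the work surface at z = 0. Lengths are in m, angles in rad, forces in N, time in s.
With the tool pointing down it reaches from about 0.425 to 0.875 m from the base axis. Payload 4.7 kg.
Tool frame: the origin (TCP) lies midway between the tips of the shut fingers; the grasp point (between the pads) lies 19 mm behind it; z points along the fingers, x is the direction in which the jaws open and shut, and the axes are right-handed (so a half turn about z gives the same grasp; the last joint's range is limited). The gripper opens to 87 mm and grips with 3 to 60 N. Pads are 19 mm wide; open, the fingers measure 117 mm over their backs; the gripper's body (75 mm by 190 mm) begins 51 mm behind the grasp point.
Start: joints at [1.132, 0.321, -0.07, 1.45, 0.023, 1.371, -0.057], TCP at [0.284, -0.585, 0.195] pointing down, gripper open.
Joint ranges: [-2.86, 2.86], [-0.3, 2.09], [-1.38, 1.24], [0.06, 2.45], [-1.56, 4.7], [0.09, 2.05], [-2.69, 2.69]. Speed limits (rad/s): [2.57, 2.57, 3.14, 3.14, 3.14, 3.14, 3.14].

## Interface

Orientations are given as a rotation vector (axis times angle).
In Python, from bench import get_state, eyes, ticket gives the robot as it stands.
- The arm moves only by the tool carry_out, never from a script. Its argument "motion" is a list of rows, each a list of 2 entries, a list of its own where there are three numbers: the shift along the world's x, y, z in m, then the turn about the world's z in rad. A call has 1 to 20 rows; each row is the pose to reach, as a shift and turn from the pose commanded when the call began; what a row does not reach only later rows make up. A row lasts 1/10 s, in which the tool goes at most 50 mm and 8.59 degrees, less where a joint would pass 70% of its speed; a pose out of reach is approached as far as the arm can. A call with a gripper value outside its range is refused whole. "grip" is the gripper command: -1 is fully open, 1 is shut, values between are in proportion, set as the call begins (left out, the last holds). The fingers move at their own pace and stop on an object; "squeeze" is the grip in N (left out, the last holds). Time passes only in rows, so rows that repeat a pose let the fingers close. It gives the time, the measured TCP pose, the force and the opening at its end, in the units of the state.
- get_state(): the state, without advancing time (a new reading comes with each control period).
- eyes.get_image(name): name is "side" or "top" or "wrist"; returns a dict with "pixels" (384x512x3 uint8, blue, green, red), "mtx" (3x3 intrinsics, pixels), "extrinsics" (4x4, takes a point from camera to world coordinates). Camera axes: x right, y down, z forward; pixel columns grow to the right and rows downward; lengths in m; the calibration is good to about 2 mm. A picture is of the moment at which its call begins. There is no depth.
- ticket.close_job(): hands the job in, once; it reports no verdict.
The state is a dict: "time": time; "joint_positions": joint angles; "qd": joint speeds; "joint_torque": joint torques, N m; "position": TCP position; "tool_rot": TCP orientation; "ft_force": force on the tool from outside, world axes, zero at the start; "torque": the same for the moment, N m; "grip_width": opening from 0.0 (shut) to 1.0 (fully open).
Only numpy, scipy, OpenCV 4.12 (cv2) and the standard library are available. Lean on these libraries where they do the work, as an engineer would, in place of code of your own. Each camera call takes 0.05 s, during which the arm holds its last target. There are 200 camera calls.

## Task

Get the plaster mould ready for casting: slide its loose front half into the casting frame until it meets the back half, then swing the frame's gate shut, hook the latch's wire loop over the keeper on the end of the gate, and push the latch lever over until it snaps flat against the side board. Leave the jug, the vase and the knife where they are.

Things in the scene. Friction and masses are not known exactly. Their poses are not given: they have to be found in the camera images.
- frame: Fixed plywood casting frame. Origin on the bench under the middle of its open mouth, z up, +x from the mouth into the frame, latch on its -y side. Base board 270 x 170 mm, top 18 mm above the bench, from x = -130 to 140 mm; its part at x < 0 is a landing for the mould half. Boards end 98 mm above the bench.
- frame_mouth (a point): Middle of the mouth, on the base board's top (18 mm above the bench); axes as the frame's. Side boards 15 mm thick run from x = 0 to 135 mm, inner faces at y = -64 and +64, outer faces at y = -79 and +79 mm; inner face of the back board at x = 102 mm.
- mould_front_c (a point): Centre of the loose front half of the white plaster mould: a block 48 (frame x) x 120 (frame y) x 90 mm high, about 0.6 kg, standing upright before the mouth, nearly square to it. It slides on the base board with 4 mm play to each side board. Home: touching the back half, centre at about x = 30 mm in the frame, 63 mm above the bench.
- mould_back_c (a point): Centre of the back half of the mould, same size, also loose, already standing in the frame against the back board (centre about x = 78 mm in the frame, 63 mm above the bench).
- gate (a joint): Gate hinge, vertical axis, rad: 0 = shut across the mouth, 1.57 = square out from the frame. Slight friction (0.12 N m), no spring, stays where left. It can only shut with the front half inside; its rubber pad then presses the halves together.
- gate_hinge (a point): On the gate's hinge axis: x = 0, y = +82 mm in the frame, 59 mm above the bench. Its axes turn with the gate and match the frame's when shut. In them the gate is a board from y = -3 to -161 mm, x = -25 (outer face) to 0 mm (inner face), 20 to 98 mm above the bench.
- keeper_seat (a point): Where the loop's bar must sit, in the keeper: a 32 mm tall steel hook on the gate's free end. Axes as gate_hinge. Gate shut: at x = -8, y = -89 mm in the frame, 68 mm above the bench. From the seat: gate's end face 10 mm to +y, its 3 mm plate with a rounded front edge between; hook wall from x = +4 mm; lip over the seat, 7 to 11 mm to -y, reaching to x = -2 mm.
- gate_end (a point): Middle of the gate's free end face, which carries the keeper; axes as gate_hinge. The keeper's slot is open towards -x: the bar comes in towards the end face 8 mm or more in front (-x) of the seat, clear of the lip, then moves in +x under the lip until it meets the hook's wall.
- lever (a joint): Latch lever, vertical pivot, rad: 0 = closed stop, flat along the side board, handle towards frame +x; 1.57 = square out; more = leaning back towards the gate, stop at 2.45. Friction 0.025 N m. Loop hooked: taut from about 1.0 rad down, resisting with up to 4 N at the handle until the toggle point (about 0.3 rad); pushed well past, it falls shut.
- lever_pivot (a point): The lever's pivot: x = 45, y = -94 mm in the frame, 68 mm above the bench.
- lever_tip (a point): Near the tip of the handle, 90 mm from the pivot, 68 mm above the bench. The handle is a flat steel strip 3 mm thick, 30 mm tall (53 to 83 mm above the bench), running straight from the loop's hinge to here.
- loop_pivot (a point): Where the wire loop is hinged to the lever (vertical axis), 18 mm from the lever's pivot, 68 mm above the bench. At lever angle j: x = 45 + 18 cos(j - 0.21), y = -94 - 18 sin(j - 0.21) mm in the frame.
- loop_bar (a point): Middle of the loop's upright end bar, 68 mm from loop_pivot. Bar 8 mm thick, 45 to 91 mm above the bench; a 5 mm wire leg at either end runs to the pivot, so the loop straddles lever and keeper. It starts out on the latch side.
- loop (a joint): Loop angle on the lever, rad: 0 = folded back along the closed lever, grows as it swings out from the board; stop at 2.6. Light friction: it stays where left on a still lever, but a turning lever carries it along unless the lip holds its bar. Pushing the bar towards the pivot (about 3 N) turns the lever towards closed.
- jug_c (a point): White mug-shaped jug, 84 mm wide, 100 mm tall, on the bench behind the frame; its centre. A bystander.
- vase_c (a point): Small terracotta vase, 72 mm wide, 75 mm tall, on the bench on the hinge side of the frame; its centre. A bystander.
- knife_c (a point): Craft knife with a wooden handle, 175 mm long, lying on the bench on the hinge side of the frame; about the middle of its length. A bystander.
Not all that is in view belongs to the job. Leave any blue look-alike of the part that bears mould_front_c alone.

How it is judged:
On the way, in this order (a step that is already met when the one before it is completed fails the run):
1. the front half of the mould is slid home, within 5 mm of the back half (x of mould_front_c in the frame of mould_back_c above -0.053 m and x of mould_front_c in the frame of frame above 0.02 m), for 0.1 s.
2. the gate is shut (value of joint gate below 0.04 rad), for 0.1 s.
3. the loop's bar sits in the keeper (horizontal distance between loop_bar and keeper_seat below 0.006 m and value of joint gate below 0.04 rad), for 0.1 s.
4. the lever is past the toggle point and flat (value of joint lever below 0.08 rad), for 0.2 s.
At the end, for the whole second after the job is handed in: Mould halves upright and square in the frame, under 3 mm apart, back half within 5 mm of the back board; gate shut (within 0.025 rad); loop bar in the keeper (within 6 mm of its seat); lever at rest within 0.08 rad of its closed stop; everything released (x of mould_front_c in the frame of mould_back_c above -0.051 m and x of mould_back_c in the frame of frame above 0.073 m and angle between the x axis of mould_front_c and the x axis of frame, either way round below 0.08 rad and angle between mould_front_c's own z axis and vertical below 0.08 rad and value of joint gate below 0.025 rad and horizontal distance between loop_bar and keeper_seat below 0.006 m and value of joint lever below 0.08 rad and velocity of joint lever between -0.05 and 0.05 rad/s); the robot touches nothing.
It fails at once if the jug is knocked or moved more than 30 mm (distance of jug_c from where it was at the start of the episode above 0.03 m).
It fails at once if the vase is knocked or moved more than 30 mm (distance of vase_c from where it was at the start of the episode above 0.03 m).
It fails at once if the knife is moved more than 30 mm (distance of knife_c from where it was at the start of the episode above 0.03 m).
It also fails if it takes over 72 s, if anything falls off the work surface, if the arm or the gripper's body presses on something with over 40 N, if the wrist force passes 120 N, or if a joint passes its speed limit or range.

## Working session

There is one attempt and no reset: what is moved stays moved. The work goes in short steps, Python scripts to look and compute and a tool call to move; the robot and the scene stay as the last step left them, time stands still between calls to the robot, and variables do not carry over. Pictures are saved under pics/ and viewed, about 8 in all and at most 12, crops included, and the job is handed in when it is done.

Besides the shell and the picture viewer there is one more tool, called after ">>>" as name(argument=value, ...) on one line, values as JSON. carry_out: Moves the arm, as the interface text tells. Its arguments: {"type":"object","properties":{"motion":{"type":"array","items":{"type":"array"}},"grip":{"type":"number"},"squeeze":{"type":"number"}},"required":["motion"]}

```bash
mkdir -p pics; ls; python3 - <<'E'
from bench import get_state, eyes
import cv2,numpy as np,pickle
s=get_state();print({k:np.round(v,3).tolist() for k,v in s.items()})
d={n:eyes.get_image(n) for n in("side","top")}
pickle.dump(d,open("im0.pkl","wb"))
for n in d: print(n,np.round(d[n]["mtx"],1).tolist(),np.round(d[n]["extrinsics"],3).tolist())
for n in d: cv2.imwrite(f"pics/{n}0.png",cv2.resize(d[n]["pixels"],(800,600),interpolation=cv2.INTER_CUBIC))
E
```

```text
pics
{'time': 0.0, 'joint_positions': [1.132, 0.322, -0.07, 1.452, 0.023, 1.371, -0.057], 'qd': [-0.001, 0.001, 0.0, -0.001, 0.0, -0.001, 0.0], 'joint_torque': [-0.0, -49.129, -0.404, -31.253, -0.064, 0.044, 0.0], 'position': [0.284, -0.584, 0.194], 'tool_rot': [-2.663, 1.666, 0.003], 'ft_force': [0.208, -0.024, -0.219], 'torque': [-0.011, -0.001, -0.017], 'grip_width': 1.003}
side [[359.4, 0.0, 251.6], [0.0, 359.4, 194.5], [0.0, 0.0, 1.0]] [[0.816, -0.421, 0.395, 0.286], [-0.577, -0.574, 0.581, -0.296], [-0.018, -0.702, -0.712, 0.592], [0.0, 0.0, 0.0, 1.0]]
top [[419.5, 0.0, 253.8], [0.0, 419.5, 192.5], [0.0, 0.0, 1.0]] [[0.029, -0.996, 0.085, 0.519], [-1.0, -0.028, 0.009, 0.11], [-0.007, -0.085, -0.996, 0.937], [0.0, 0.0, 0.0, 1.0]]
```

View pics/top0.png

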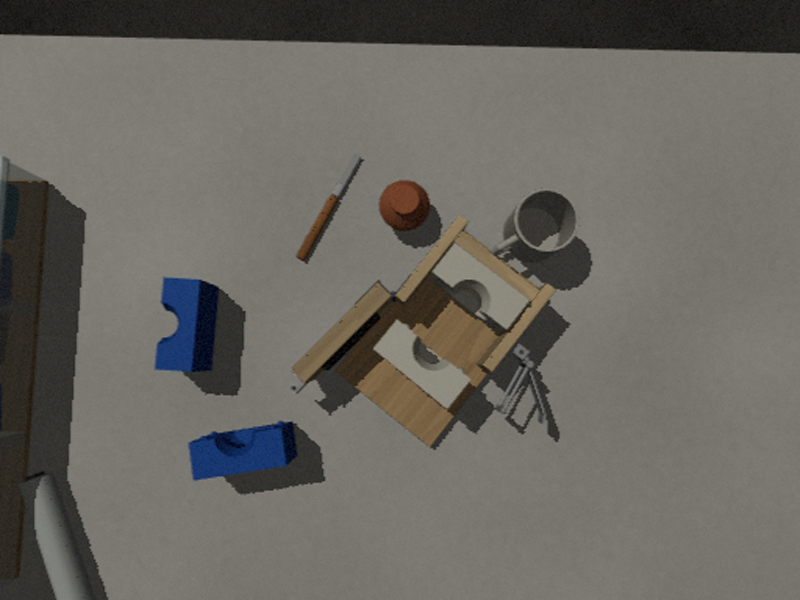

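View pics/side0.png

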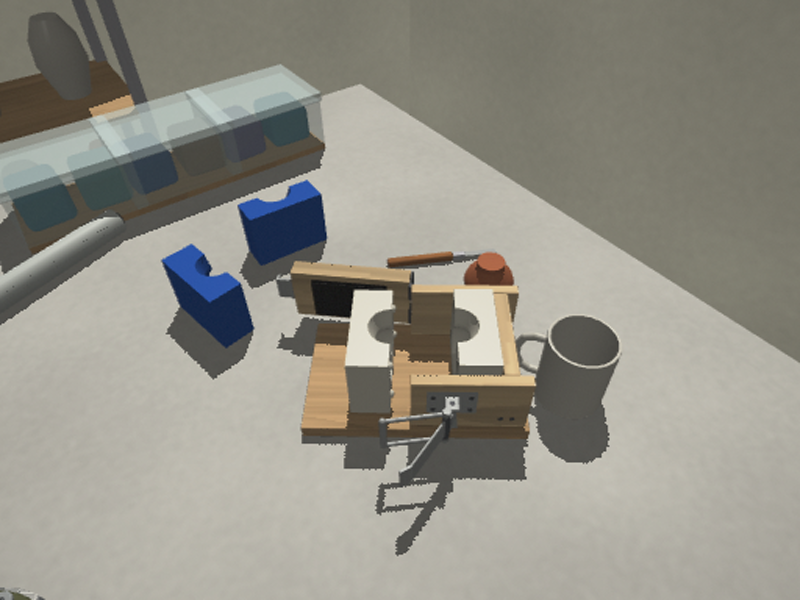

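The top view shows the frame yawed about -0.7 rad, with the gate out to the left (hinge near (388,290), free end (295,375)). The front half is at (430,365), the lever pivot at (522,352), the lever tip at (545,422) and the loop bar near (503,408). The side view confirms this, and shows the lever leaning back with the loop short of the keeper path.

```bash
cat > h.py <<'E'
import numpy as np,cv2,pickle
from bench import get_state, eyes
def ray(im,p,z):
    E=im["extrinsics"];d=E[:3,:3]@np.linalg.inv(im["mtx"])@np.array([p[0],p[1],1.]);o=E[:3,3]
    return (o+d*(z-o[2])/d[2])[:2]
def proj(im,P):
    E=im["extrinsics"];c=(np.atleast_2d(P)-E[:3,3])@E[:3,:3];q=c@im["mtx"].T;return q[:,:2]/q[:,2:]
def fit(A,B): # B=R A+t
    a=A-A.mean(0);b=B-B.mean(0);th=np.arctan2((a[:,0]*b[:,1]-a[:,1]*b[:,0]).sum(),(a*b).sum())
    R=rot(th);return th,B.mean(0)-R@A.mean(0)
def rot(t):return np.array([[np.cos(t),-np.sin(t)],[np.sin(t),np.cos(t)]])
E
python3 - <<'E'
from h import *
d=pickle.load(open("im0.pkl","rb"));t=d["top"];s=d["side"];k=1/1.5625
obs=[(t,(463,219),(135,79),98),(t,(555,290),(135,-79),98),(t,(434,447),(-130,-85),18),(s,(302,430),(-130,-85),18),(s,(534,379),(135,-79),98),(s,(411,376),(0,-79),98),(s,(518,288),(135,79),98)]
W=np.array([ray(i,np.array(p)*k,z/1e3) for i,p,_,z in obs]);F=np.array([o[2] for o in obs])/1e3
for sel in (range(7),[0,1,2],[3,4,5,6]):
    sel=list(sel);th,o=fit(F[sel],W[sel]);print(th,o,np.round(1e3*((W-o)@rot(th)-F),1).tolist())
th,o=fit(F,W)
fr=lambda p:np.round(1e3*((p-o)@rot(th)),1)
for n,i,p,z in [("piv",t,(522,352),.083),("tip",t,(545,422),.083),("bar",t,(503,408),.091),("sbar",s,(382,423),.091),("stip",s,(403,476),.068),("gate end outer",t,(293,372),.098),("gate end inner",t,(306,383),.098),("gate hinge",t,(379,282),.098),("ghi",t,(391,294),.098)]:
    print(n,fr(ray(i,np.array(p)*k,z)))
hs=cv2.cvtColor(t["pixels"],cv2.COLOR_BGR2HSV);m=((hs[...,2]>120)&(hs[...,1]<45)).astype(np.uint8)
cs,_=cv2.findContours(m,0,2)
for c in cs:
    if cv2.contourArea(c)>150:
        b=cv2.boxPoints(cv2.minAreaRect(c));print(cv2.contourArea(c),[fr(ray(t,q,.108)).tolist() for q in b])
E
```

```text
-0.6360675228564444 [0.55134451 0.05815743] [[-1.8, -9.9], [-2.4, -1.5], [3.6, -5.0], [1.8, -0.6], [-1.6, 9.7], [-0.0, 12.8], [0.4, -5.5]]
-0.6338176099525983 [0.54781424 0.05382299] [[-1.4, -4.7], [-2.3, 3.8], [3.6, 0.9], [1.9, 5.3], [-1.5, 15.0], [0.1, 18.4], [0.8, -0.2]]
-0.6354031026202343 [0.55387128 0.06137069] [[-1.9, -14.1], [-2.5, -5.7], [3.4, -9.0], [1.7, -4.6], [-1.7, 5.5], [-0.2, 8.7], [0.3, -9.7]]
piv [ 45.  -97.3]
tip [  -8.3 -174.8]
bar [ -27.7 -120.2]
sbar [ -30.1 -121.8]
stip [  -8.1 -168.8]
gate end outer [-157.   118.9]
gate end inner [-157.6   97.1]
gate hinge [  1.3 104. ]
ghi [-1.4 82.2]
465.0 [[-480.3, 285.6], [-465.6, 275.4], [-538.7, 158.8], [-553.1, 169.0]]
169.5 [[-60.8, -232.4], [-1.2, -254.2], [-12.9, -286.3], [-72.3, -264.5]]
1118.0 [[-70.2, 57.6], [-20.9, 56.6], [-23.4, -62.4], [-72.3, -61.0]]
7504.5 [[-56.3, -391.2], [223.8, -186.9], [326.1, -317.6], [42.8, -516.9]]
1079.5 [[51.6, 58.9], [100.5, 59.4], [100.5, -59.8], [52.0, -59.9]]
110944.5 [[-600.8, 242.6], [-49.6, 701.2], [576.9, -145.1], [-12.5, -539.9]]
```

```bash
python3 - <<'E'
from h import *
d=pickle.load(open("im0.pkl","rb"))
t=d["top"]["pixels"][205:295,300:375];s=d["side"]["pixels"][235:320,215:315]
a=cv2.resize(t,None,fx=5.2,fy=5.2,interpolation=3)[:440,:390];b=cv2.resize(s,None,fx=4,fy=4,interpolation=3)[:340]
c=np.zeros((440,800,3),np.uint8);c[:a.shape[0],:a.shape[1]]=a;c[:b.shape[0],395:395+b.shape[1]]=b
c=cv2.convertScaleAbs(c,alpha=1.6);cv2.imwrite("pics/crop.png",c)
E
```

```text
(no output)
```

View pics/crop.png

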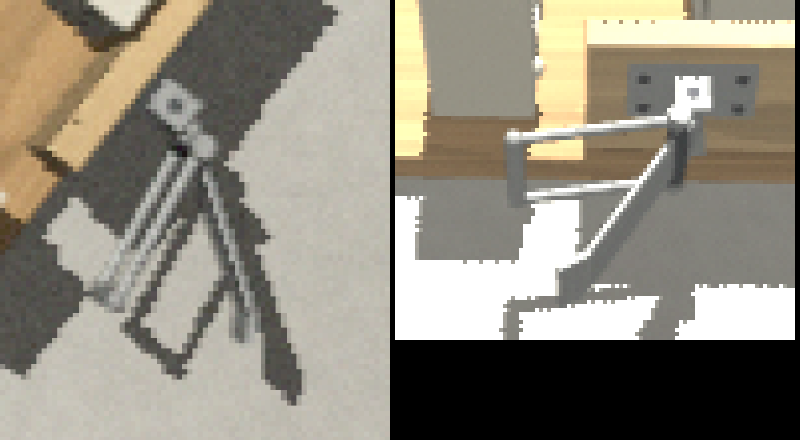

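The crop clearly shows the bar at frame (-28,-121) and the lever at about 2.1 rad. First move: above the landing, jaws along frame y, for a close look.

>>> carry_out(motion=[[[0.0,0.0,0.1],0],[[0.234,0.667,0.106],2.05],[[0.234,0.667,0.106],2.05],[[0.234,0.667,0.106],2.05],[[0.234,0.667,0.106],2.05],[[0.234,0.667,0.106],2.05],[[0.234,0.667,0.106],2.05],[[0.234,0.667,0.106],2.05],[[0.234,0.667,0.106],2.05],[[0.234,0.667,0.106],2.05],[[0.234,0.667,0.106],2.05],[[0.234,0.667,0.106],2.05],[[0.234,0.667,0.106],2.05],[[0.234,0.667,0.106],2.05],[[0.234,0.667,0.106],2.05],[[0.234,0.667,0.106],2.05],[[0.234,0.667,0.106],2.05],[[0.234,0.667,0.106],2.05],[[0.234,0.667,0.106],2.05],[[0.234,0.667,0.106],2.05]], grip=0.2)

```text
time: 2.1
position: [0.5183, 0.0805, 0.3009]
tool_rot: [2.809, 1.406, -0.001]
ft_force: [-1.2, -0.1, 0.8]
grip_width: 0.399
```

```bash
python3 - <<'E'
from h import *
s=get_state();print({k:np.round(v,3).tolist() for k,v in s.items()})
w=eyes.get_image("wrist");pickle.dump(w,open("w1.pkl","wb"));print(np.round(w["mtx"],1).tolist(),np.round(w["extrinsics"],3).tolist())
p=cv2.resize(w["pixels"],(800,600),interpolation=3)
th=-.636;o=np.array([.5499,.0593])
def dot(x,y,z,c):
    P=np.r_[o+rot(th)@np.array([x,y])/1e3,z/1e3];q=proj(w,P)[0]*1.5625;cv2.circle(p,(int(q[0]),int(q[1])),4,c,1)
for x in(0,135):
    for y in(-79,-64,64,79):dot(x,y,98,(0,0,255))
for y in(-85,85):dot(-130,y,18,(0,255,0));dot(140,y,18,(0,255,0))
dot(45,-94,83,(255,0,255));dot(102,-64,98,(0,255,255));dot(102,64,98,(0,255,255));dot(0,82,98,(255,0,0))
cv2.imwrite("pics/w1.png",p)
E
```

```text
{'time': 2.1, 'joint_positions': [0.511, 0.06, -0.745, 1.563, 0.042, 1.534, 0.695], 'qd': [-0.004, -0.001, -0.008, -0.004, -0.001, -0.001, 0.001], 'joint_torque': [-0.128, -27.407, -1.313, -31.793, -0.023, 0.079, 0.002], 'position': [0.518, 0.08, 0.301], 'tool_rot': [2.809, 1.406, -0.001], 'ft_force': [-1.164, -0.126, 0.81], 'torque': [0.04, -0.161, -0.06], 'grip_width': 0.399}
[[282.0, 0.0, 257.1], [0.0, 282.0, 195.4], [0.0, 0.0, 1.0]] [[0.599, 0.776, 0.197, 0.465], [0.801, -0.58, -0.149, 0.12], [-0.001, 0.247, -0.969, 0.49], [0.0, 0.0, 0.0, 1.0]]
```

View pics/w1.png

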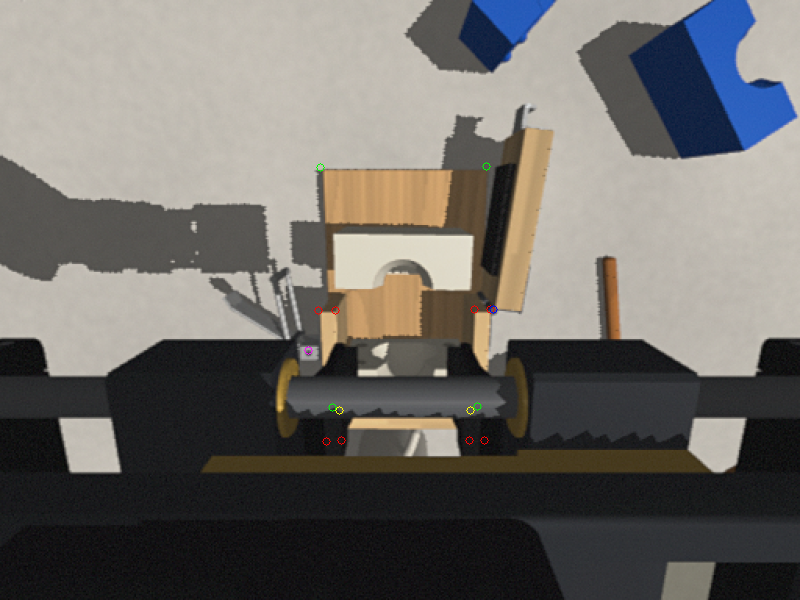

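The wrist view shows the frame about 2 mm further to +y than the overlay. The front half (u 334-473, v 235-290) sits about 2-3 mm to -y in the mouth, so I'll drift it +3 mm during the push.

>>> carry_out(motion=[[[-0.022,0.016,0],0.007],[[-0.044,0.032,0],0.007],[[-0.044,0.032,-0.05],0.007],[[-0.044,0.032,-0.1],0.007],[[-0.044,0.032,-0.15],0.007],[[-0.044,0.032,-0.2],0.007],[[-0.044,0.032,-0.25],0.007],[[-0.044,0.032,-0.25],0.007],[[-0.044,0.032,-0.25],0.007],[[-0.036,0.026,-0.25],0.007],[[-0.028,0.02,-0.25],0.007],[[-0.024,0.017,-0.25],0.007],[[-0.02,0.015,-0.25],0.007],[[-0.0155,0.013,-0.25],0.007],[[-0.011,0.0107,-0.25],0.007],[[-0.0064,0.0083,-0.25],0.007],[[-0.002,0.0057,-0.25],0.007]])

```text
time: 3.85
position: [0.517, 0.0874, 0.051]
tool_rot: [2.802, 1.421, 0.001]
ft_force: [-0.8, 0.2, -0.3]
grip_width: 0.403
```

```bash
python3 - <<'E'
from h import *
t=eyes.get_image("top");th=-.636;o=np.array([.5523,.0600])
fr=lambda p:np.round(1e3*((p-o)@rot(th)),1)
s=get_state();print(fr(s["position"][:2]),s["ft_force"])
hs=cv2.cvtColor(t["pixels"],cv2.COLOR_BGR2HSV);m=((hs[...,2]>120)&(hs[...,1]<45)).astype(np.uint8)
cs,_=cv2.findContours(m,0,2)
for c in cs:
    if 150<cv2.contourArea(c)<1500:
        b=cv2.boxPoints(cv2.minAreaRect(c));print(cv2.contourArea(c),[fr(ray(t,q,.108)).tolist() for q in b])
cv2.imwrite("pics/t2.png",cv2.resize(t["pixels"][110:310,150:400],(800,640),interpolation=3)[:600])
E
```

```text
[-43.8   1.1] [ 0.02590648 -0.08677129  0.31232095]
622.0 [[-479.9, 285.7], [-461.8, 273.2], [-535.5, 153.4], [-553.3, 165.8]]
1097.0 [[55.4, 57.1], [103.1, 57.2], [102.1, -62.3], [54.9, -62.0]]
```

View pics/t2.png

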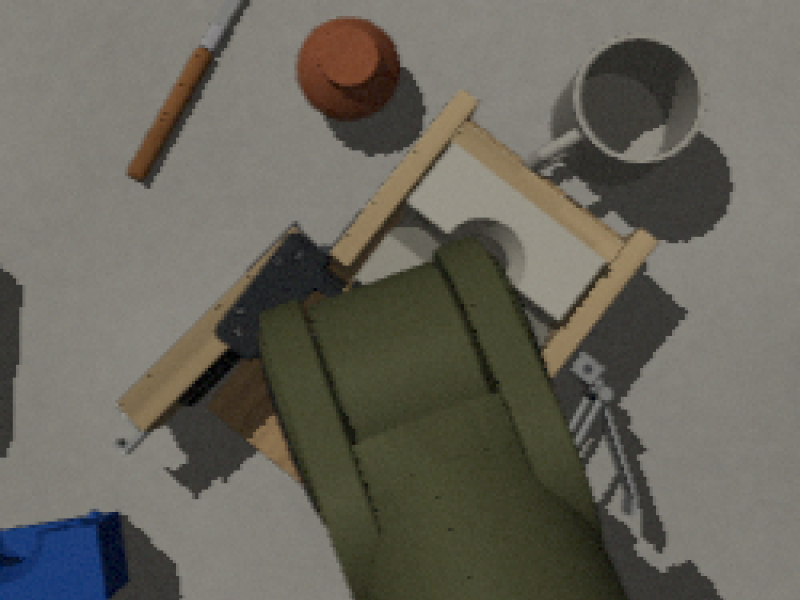

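The block is lined up just at the mouth with little force. Continuing home.

>>> carry_out(motion=[[[0.004,-0.003,0],0],[[0.008,-0.006,0],0],[[0.012,-0.009,0],0],[[0.016,-0.012,0],0],[[0.02,-0.015,0],0],[[0.024,-0.018,0],0],[[0.027,-0.02,0],0],[[0.029,-0.0215,0],0],[[0.031,-0.023,0],0],[[0.031,-0.023,0],0]])

```text
time: 4.9
position: [0.5347, 0.0743, 0.0505]
tool_rot: [-2.782, -1.421, 0.03]
ft_force: [-30.0, 12.1, 24.6]
grip_width: 0.401
```

>>> carry_out(motion=[[[-0.016,0.012,0],0],[[-0.032,0.024,0],0],[[-0.06,0.045,0.02],0],[[-0.06,0.045,0.06],0],[[-0.06,0.045,0.11],0],[[-0.06,0.045,0.16],0],[[-0.06,0.045,0.21],0],[[-0.07,0.055,0.23],0],[[-0.07,0.055,0.23],0]])

```text
time: 5.8
position: [0.4786, 0.1223, 0.285]
tool_rot: [2.797, 1.423, 0.01]
ft_force: [0.1, 0.7, -0.7]
grip_width: 0.401
```

```bash
python3 - <<'E'
from h import *
print(get_state()["position"],get_state()["ft_force"])
w=eyes.get_image("wrist");s=eyes.get_image("side");pickle.dump((w,s),open("w2.pkl","wb"))
a=cv2.resize(w["pixels"],(512,384));b=cv2.resize(s["pixels"][150:310,180:360],(450,400),interpolation=3)
a=w["pixels"][60:384,140:400];a=cv2.resize(a,(350,436));c=np.zeros((440,800,3),np.uint8);c[:436,:350]=a;c[:400,350:]=b
cv2.imwrite("pics/c3.png",c)
E
```

```text
[0.47864504 0.12231853 0.28504433] [ 0.1175097   0.68331888 -0.71770242]
```

View pics/c3.png

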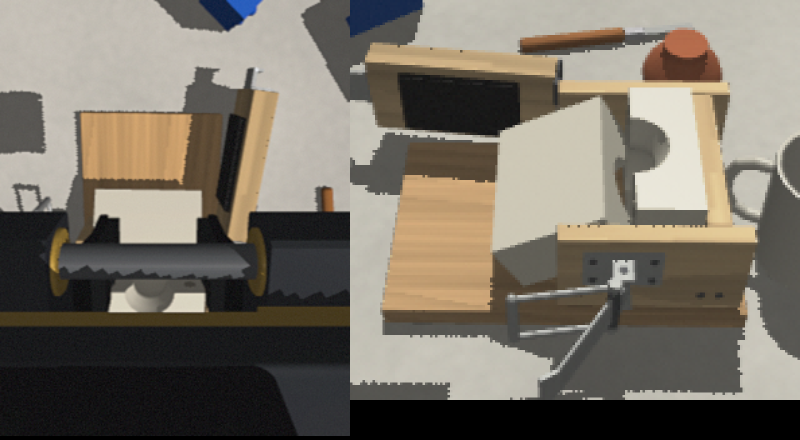

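The block tipped forward and leans on the back half (side crop: top edge at (600,100), front face turned up). Plan: put the closed fingers into the cavity hole at the parting line and pull the top back upright. Then I'll carry it home gripped by its cavity wall, so it can't tip.

>>> carry_out(motion=[[[0.03,-0.025,0],0],[[0.06,-0.05,0],0],[[0.09,-0.07,0],0],[[0.117,-0.0924,0],0],[[0.117,-0.0924,-0.04],0],[[0.117,-0.0924,-0.08],0],[[0.117,-0.0924,-0.12],0],[[0.117,-0.0924,-0.145],0],[[0.117,-0.0924,-0.16],0],[[0.117,-0.0924,-0.16],0],[[0.117,-0.0924,-0.17],0],[[0.117,-0.0924,-0.18],0],[[0.117,-0.0924,-0.18],0]], grip=1, squeeze=10)

```text
time: 7.2
position: [0.5939, 0.0276, 0.1003]
tool_rot: [-2.801, -1.421, 0.002]
ft_force: [0.7, -0.4, 0.1]
grip_width: 0.004
```

```bash
python3 - <<'E'
from h import *
print(get_state()["position"],get_state()["ft_force"])
s=eyes.get_image("side");t=eyes.get_image("top")
c=np.hstack([cv2.resize(s["pixels"][150:310,200:360],(400,400),interpolation=3),cv2.resize(t["pixels"][120:280,220:380],(400,400),interpolation=3)])
cv2.imwrite("pics/c4.png",c)
E
```

```text
[0.59386064 0.02758052 0.10025254] [ 0.69668364 -0.40191645  0.08842467]
```

View pics/c4.png

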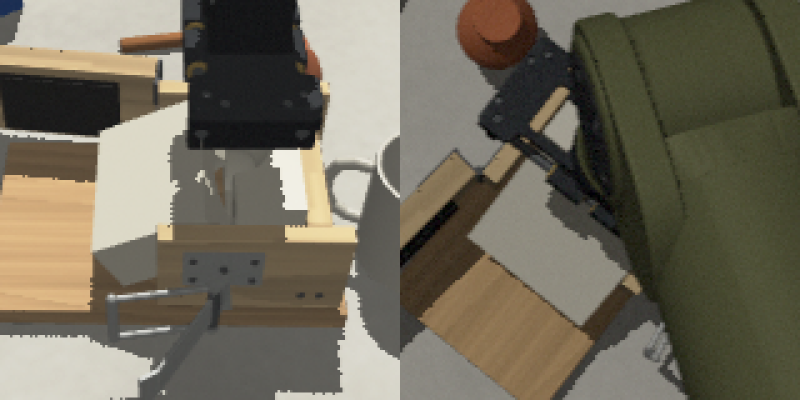

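The fingertips enter the hole freely (z 0.100, force near 0). Going deeper and pulling back.

>>> carry_out(motion=[[[0,0,-0.01],0],[[0,0,-0.02],0],[[0,0,-0.026],0],[[-0.004,0.003,-0.026],0],[[-0.008,0.006,-0.026],0],[[-0.012,0.009,-0.026],0],[[-0.016,0.012,-0.026],0],[[-0.02,0.015,-0.026],0],[[-0.024,0.018,-0.026],0],[[-0.026,0.019,-0.026],0]])

```text
time: 8.3
position: [0.5704, 0.0464, 0.0779]
tool_rot: [2.799, 1.419, 0.006]
ft_force: [-1.5, -0.6, 13.0]
grip_width: 0.005
```

```bash
cat > whites.py <<'E'
from h import *
th=-.636;o=np.array([.5523,.0600])
fr=lambda p:np.round(1e3*((p-o)@rot(th)),1)
st=get_state();print("tool",fr(st["position"][:2]),st["position"][2],np.round(st["ft_force"],1),st["time"])
t=eyes.get_image("top")
hs=cv2.cvtColor(t["pixels"],cv2.COLOR_BGR2HSV);m=((hs[...,2]>115)&(hs[...,1]<45)).astype(np.uint8)
for c in cv2.findContours(m,0,2)[0]:
    q=fr(ray(t,cv2.minAreaRect(c)[0],.108))
    if 60<cv2.contourArea(c)<2500 and abs(q[0])<150 and abs(q[1])<150:
        b=cv2.boxPoints(cv2.minAreaRect(c));print(cv2.contourArea(c),[fr(ray(t,q,.108)).tolist() for q in b])
E
python3 whites.py
```

```text
tool [22.6 -0.2] 0.07788053536552553 [-1.5 -0.6 13. ] 8.3
1075.0 [[-59.6, 54.2], [-5.5, 53.7], [-6.9, -61.2], [-60.5, -60.3]]
```

>>> carry_out(motion=[[[0,0,0.006],0],[[-0.004,0.003,0.006],0],[[-0.008,0.006,0.006],0],[[-0.008,0.006,0.006],0]])

```text
time: 8.75
position: [0.559, 0.0536, 0.0803]
tool_rot: [-2.8, -1.423, 0.002]
ft_force: [-0.9, -0.4, -0.4]
grip_width: 0.008
```

```bash
python3 whites.py; python3 - <<'E'
from h import *
s=eyes.get_image("side");w=eyes.get_image("wrist")
cv2.imwrite("pics/c5.png",np.hstack([cv2.resize(s["pixels"][150:310,200:360],(400,400),interpolation=3),cv2.resize(w["pixels"][60:384,140:400],(350,400))]))
E
```

```text
tool [ 9.2 -1.2] 0.08025100259368156 [-0.9 -0.4 -0.4] 8.75
188.0 [[-40.2, 53.7], [-19.1, 53.5], [-20.0, -28.0], [-40.9, -27.7]]
```

View pics/c5.png

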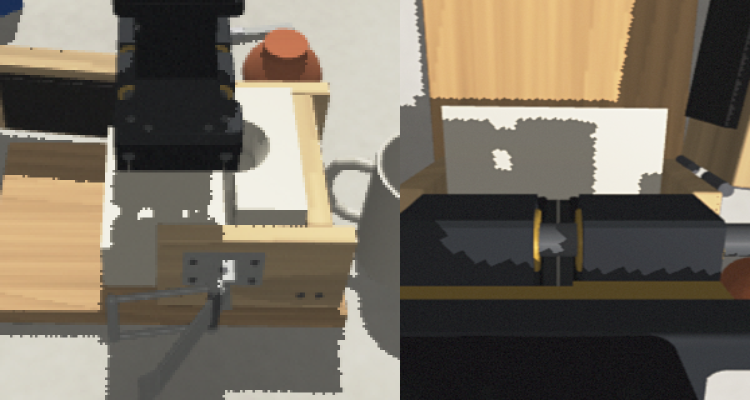

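The block is upright again in the mouth (front face at x≈-40, inner face ≈ +8). Now regrip it by the wall between the cavity and the front face.

>>> carry_out(motion=[[[0,0,0.03],0],[[0,0,0.06],0],[[-0.03,0.022,0.06],-0.15],[[-0.03,0.022,0.06],-0.3],[[-0.03,0.022,0.06],-0.45],[[-0.03,0.022,0.06],-0.6],[[-0.03,0.022,0.06],-0.75],[[-0.03,0.022,0.06],-0.9],[[-0.03,0.022,0.06],-1.05],[[-0.03,0.022,0.06],-1.2],[[-0.03,0.022,0.06],-1.35],[[-0.03,0.022,0.06],-1.5],[[-0.03,0.022,0.06],-1.571],[[-0.03,0.022,0.06],-1.571]])

```text
time: 10.3
position: [0.5304, 0.0747, 0.1409]
tool_rot: [2.986, -0.977, -0.0]
ft_force: [0.6, -0.3, 0.6]
grip_width: 0.004
```

>>> carry_out(motion=[[[0,0,0],0],[[0,0,0],0],[[0,0,-0.02],0],[[0,0,-0.035],0],[[0,0,-0.05],0],[[0,0,-0.06],0],[[0,0,-0.07],0],[[0,0,-0.07],0]], grip=-0.38)

```text
time: 11.1
position: [0.5293, 0.0747, 0.0695]
tool_rot: [2.985, -0.976, -0.004]
ft_force: [-1.1, 0.9, -0.5]
grip_width: 0.637
```

```bash
python3 whites.py
```

```text
tool [-27.2  -1.9] 0.06952382993869377 [-1.1  0.9 -0.5] 11.1
95.0 [[101.4, -16.0], [118.6, -23.8], [97.5, -68.7], [80.4, -60.9]]
323.0 [[55.8, 58.6], [104.4, 56.5], [101.5, 3.8], [53.1, 6.1]]
```

No contact, in position. Grip.

>>> carry_out(motion=[[[0,0,0],0],[[0,0,0],0],[[0,0,0],0],[[0,0,0],0],[[0,0,0],0],[[0,0,0],0],[[0,0,0],0]], grip=1, squeeze=30)

```text
time: 11.85
position: [0.5303, 0.0748, 0.0711]
tool_rot: [2.986, -0.976, 0.0]
ft_force: [-0.2, -0.4, 0.4]
grip_width: 0.141
```

```bash
python3 whites.py; python3 - <<'E'
from h import *
print(get_state()["grip_width"])
s=eyes.get_image("side");t=eyes.get_image("top")
cv2.imwrite("pics/c6.png",np.hstack([cv2.resize(s["pixels"][150:310,200:360],(400,400),interpolation=3),cv2.resize(t["pixels"][120:280,220:380],(400,400),interpolation=3)]))
E
```

```text
tool [-26.4  -1.2] 0.07111780688062161 [-0.2 -0.4  0.4] 11.85
92.5 [[100.6, -21.6], [116.8, -29.2], [97.2, -68.9], [81.1, -61.3]]
312.5 [[55.5, 57.5], [102.8, 57.7], [102.5, 3.8], [55.4, 3.8]]
0.09212787861027039
```

View pics/c6.png

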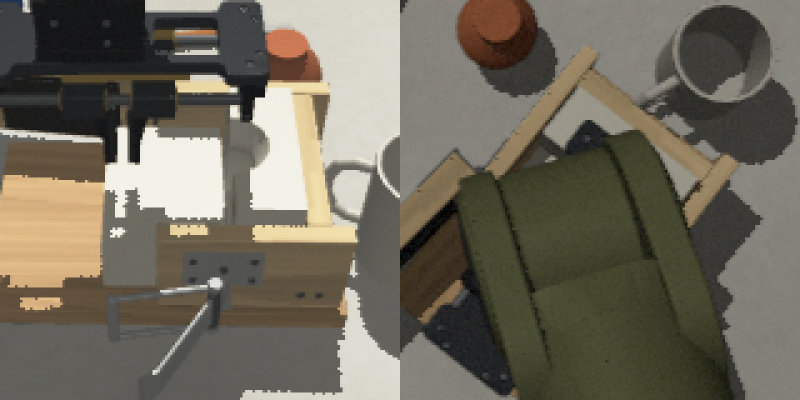

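The side view shows I misread it: the block is lying flat, inner face down (x≈-37 to +53, top z≈0.066), and the fingers closed above it on nothing. Recovery plan:
1. Slide the block back over the landing's front edge.
2. Press the overhanging bottom end down so the top end rises.
3. Push the top upright on the bench.
4. Grip it across its 48 mm and carry it home.

First I'll test whether pressing on it and dragging moves it.

>>> carry_out(motion=[[[0,0,-0.005],0],[[0,0,-0.01],0],[[0,0,-0.01],0],[[-0.004,0.003,-0.01],0],[[-0.008,0.006,-0.01],0],[[-0.012,0.009,-0.01],0],[[-0.016,0.012,-0.01],0],[[-0.02,0.015,-0.01],0],[[-0.024,0.018,-0.01],0]])

```text
time: 12.9
position: [0.506, 0.0931, 0.0612]
tool_rot: [2.986, -0.976, 0.001]
ft_force: [-0.2, -0.1, -0.9]
grip_width: 0.012
```

>>> carry_out(motion=[[[0,0,0.04],0],[[0,0,0.08],0.15],[[-0.05,0,0.1],0.3],[[-0.09,0,0.1],0.45],[[-0.09,0,0.1],0.6],[[-0.09,0,0.1],0.75],[[-0.09,0,0.1],0.9],[[-0.09,0,0.1],0.9]])

```text
time: 13.7
position: [0.4161, 0.0929, 0.1612]
tool_rot: [3.113, 0.421, 0.001]
ft_force: [0.1, 0.1, -0.5]
grip_width: 0.004
```

```bash
sed -i 's/,.108)/,Z)/g; s/^st=/import sys;Z=float(sys.argv[1]) if len(sys.argv)>1 else .108\nst=/' whites.py; python3 whites.py .066; python3 - <<'E'
from h import *
t=eyes.get_image("top");w=eyes.get_image("wrist");pickle.dump((t,w),open("w7.pkl","wb"))
cv2.imwrite("pics/c7.png",np.hstack([cv2.resize(t["pixels"][120:280,220:380],(400,400),interpolation=3),cv2.resize(w["pixels"],None,fx=.78,fy=1.04)[:400]]))
E
```

```text
tool [-129.1  -54.4] 0.1612230479169862 [ 0.1  0.1 -0.5] 13.7
136.0 [[-32.2, -143.3], [14.8, -134.5], [18.0, -150.6], [-28.9, -159.3]]Traceback (most recent call last):
  File "<stdin>", line 3, in <module>
    return _nx.concatenate(arrs, 1, dtype=dtype, casting=casting)
           ~~~~~~~~~~~~~~~^^^^^^^^^^^^^^^^^^^^^^^^^^^^^^^^^^^^^^^
ValueError: all the input array dimensions except for the concatenation axis must match exactly, but along dimension 0, the array at index 0 has size 400 and the array at index 1 has size 399
```

```bash
python3 - <<'E'
from h import *
t,w=pickle.load(open("w7.pkl","rb"));s=eyes.get_image("side")
a=cv2.resize(t["pixels"][120:280,220:380],(400,400),interpolation=3)
b=cv2.resize(s["pixels"][150:310,200:360],(400,400),interpolation=3)
cv2.imwrite("pics/c7.png",np.hstack([a,b]))
E
```

```text
(no output)
```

View pics/c7.png

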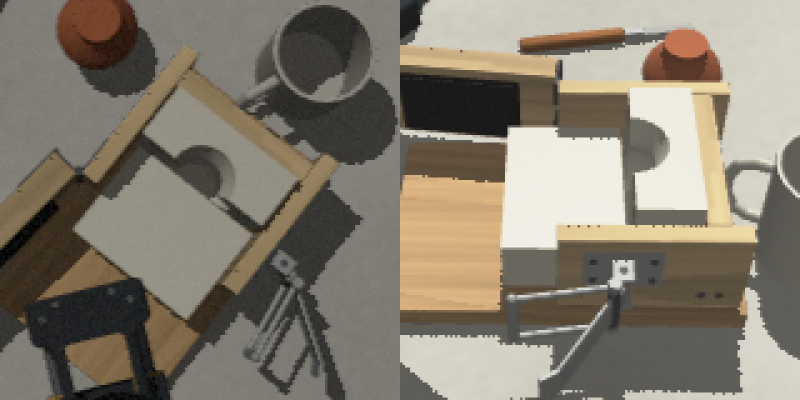

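```bash
python3 - <<'E'
from h import *
t,w=pickle.load(open("w7.pkl","rb"))
th=-.636;o=np.array([.5523,.0600]);fr=lambda p:np.round(1e3*((p-o)@rot(th)),1)
f=lambda p,z:fr(ray(t,(p[0]/2.5+220,p[1]/2.5+120),z)).tolist()
for p in [(75,232),(185,320),(255,235),(145,155)]:print("blk",f(p,.066))
for p in [(145,130),(265,226),(302,182),(182,88),(180,163),(225,205),(225,150)]:print("back",f(p,.108))
for p in [(193,46),(335,158),(262,228)]:print("board",f(p,.098))
g=cv2.cvtColor(t["pixels"],cv2.COLOR_BGR2GRAY);print(f"{0}",[g[int(120+v/2.5),int(220+u/2.5)] for u,v in [(150,230),(170,270),(200,290)]])
for n,p,z in [("jug",(318,55),.1),("handle",(250,103),.05)]:print(n,f(p,z))
E
```

```text
blk [-39.7, 51.1]
blk [-40.8, -65.0]
blk [50.5, -68.0]
blk [47.0, 44.8]
back [57.8, 55.9]
back [55.8, -65.6]
back [101.7, -67.5]
back [102.8, 53.4]
back [54.1, 17.8]
back [49.6, -30.6]
back [84.3, -4.0]
board [137.5, 67.8]
board [135.4, -77.8]
board [54.4, -65.7]
0 [np.uint8(144), np.uint8(145), np.uint8(144)]
jug [193.4, -16.4]
handle [139.4, 2.0]
```

Block top spans x≈-40 to +50 with about a 6 mm gap to the back half. Next, put the closed fingers in the back half's cavity and push the block back out.

>>> carry_out(motion=[[[0.04,-0.016,0.01],0.15],[[0.08,-0.032,0.01],0.3],[[0.12,-0.047,0.01],0.45],[[0.16,-0.063,0.01],0.6],[[0.1846,-0.0729,0.01],0.671],[[0.1846,-0.0729,0.0],0.671],[[0.1846,-0.0729,-0.03],0.671],[[0.1846,-0.0729,-0.045],0.671],[[0.1846,-0.0729,-0.055],0.671],[[0.1846,-0.0729,-0.065],0.671],[[0.1846,-0.0729,-0.075],0.671],[[0.1846,-0.0729,-0.08],0.671]])

```text
time: 15.1
position: [0.6007, 0.0198, 0.0808]
tool_rot: [2.802, 1.421, -0.001]
ft_force: [-9.1, -0.2, 37.7]
grip_width: 0.005
```

>>> carry_out(motion=[[[0,0,0.006],0],[[-0.0032,0.0024,0.006],0],[[-0.0032,0.0024,0.0],0],[[-0.0032,0.0024,-0.006],0],[[-0.0032,0.0024,-0.012],0]])

```text
time: 15.6
position: [0.5987, 0.0228, 0.0803]
tool_rot: [2.798, 1.419, -0.0]
ft_force: [-34.5, -2.7, 90.3]
grip_width: 0.004
```

>>> carry_out(motion=[[[0,0,0.02],0],[[0,0,0.05],0],[[-0.021,0.0155,0.05],0],[[-0.021,0.0155,0.05],0],[[-0.021,0.0155,0.02],0],[[-0.021,0.0155,0.005],0],[[-0.021,0.0155,-0.002],0],[[-0.021,0.0155,-0.008],0],[[-0.021,0.0155,-0.012],0],[[-0.021,0.0155,-0.012],0]])

```text
time: 16.6
position: [0.5768, 0.0377, 0.0569]
tool_rot: [-2.801, -1.421, 0.0]
ft_force: [-0.7, -0.4, 1.0]
grip_width: 0.004
```

```bash
python3 - <<'E'
from h import *
t=eyes.get_image("top");s=eyes.get_image("side");pickle.dump((t,s),open("w8.pkl","wb"))
a=cv2.resize(t["pixels"][120:280,220:380],(400,400),interpolation=3)
b=cv2.resize(s["pixels"][150:310,200:360],(400,400),interpolation=3)
cv2.imwrite("pics/c8.png",np.hstack([a,b]))
E
```

```text
(no output)
```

View pics/c8.png

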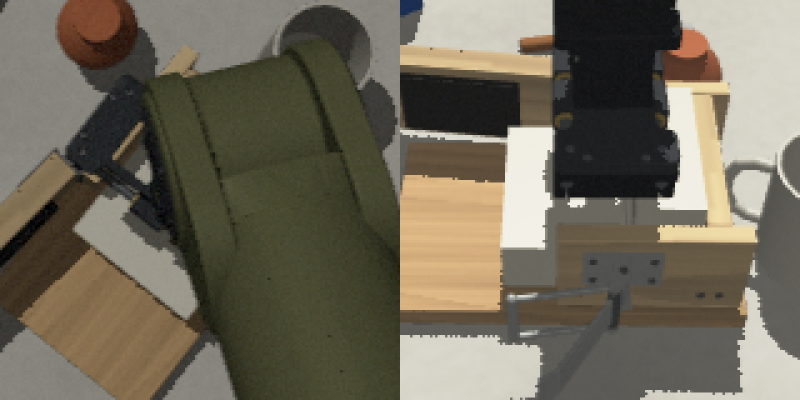

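```bash
python3 - <<'E'
from h import *
t,s=pickle.load(open("w8.pkl","rb"));th=-.636;o=np.array([.5523,.0600])
for x,y,z in [(-40,-62,18),(-40,-62,40),(-40,-62,66),(-40,58,66),(-40,58,18),(50,-62,66),(50,58,66),(0,-79,98),(8,-62,108),(8,58,108),(-40,-62,108),(-40,58,108)]:
    P=np.r_[o+rot(th)@np.array([x,y])/1e3,z/1e3];q=proj(s,P)[0];r=proj(t,P)[0]
    print((x,y,z),"side",np.round((q-[200,150])*2.5),"top",np.round((r-[220,120])*2.5))
E
```

```text
(-40, -62, 18) side [104. 284.] top [178. 315.]
(-40, -62, 40) side [103. 268.] top [180. 316.]
(-40, -62, 66) side [101. 247.] top [183. 317.]
(-40, 58, 66) side [107. 125.] top [ 68. 227.]
(-40, 58, 18) side [109. 165.] top [ 69. 229.]
(50, -62, 66) side [227. 247.] top [249. 231.]
(50, 58, 66) side [219. 126.] top [135. 142.]
(0, -79, 98) side [157. 239.] top [234. 292.]
(8, -62, 108) side [169. 210.] top [225. 271.]
(8, 58, 108) side [167.  88.] top [104. 177.]
(-40, -62, 108) side [ 99. 210.] top [187. 319.]
(-40, 58, 108) side [106.  88.] top [ 67. 225.]
```

Geometry confirms the block lies flat with its top at z≈0.066, yet the tip at z 0.057 feels nothing. I'll pull back here and see whether the block follows.

>>> carry_out(motion=[[[0,0,-0.004],0],[[0,0,-0.004],0],[[-0.004,0.003,-0.004],0],[[-0.008,0.006,-0.004],0],[[-0.012,0.009,-0.004],0],[[-0.016,0.012,-0.004],0]])

```text
time: 17.3
position: [0.5603, 0.0503, 0.0532]
tool_rot: [2.801, 1.422, 0.0]
ft_force: [-0.7, 0.1, 0.2]
grip_width: 0.007
```

```bash
cat > edge.py <<'E'
from h import *
# bottom-left edge of the block in the side view: bright face left edge along rows
s=eyes.get_image("side");hs=cv2.cvtColor(s["pixels"],cv2.COLOR_BGR2HSV)
th=-.636;o=np.array([.5523,.0600]);fr=lambda p:np.round(1e3*((p-o)@rot(th)),1)
m=((hs[...,1]<60)&(hs[...,2]>150)).astype(np.uint8)
for c in cv2.findContours(m,0,2)[0]:
    x,y,w,h=cv2.boundingRect(c)
    if cv2.contourArea(c)>100 and 150<y<290 and 190<x<320: print((x,y,w,h),cv2.contourArea(c),"left edge x at z.066",fr(ray(s,(x,y+h/2),.066)))
st=get_state();print("tool",fr(st["position"][:2]),st["position"][2],np.round(st["ft_force"],1))
E
python3 edge.py
```

```text
(293, 185, 30, 49) 954.0 left edge x at z.066 [59.6 33. ]
tool [11.2 -2.9] 0.05317884426733115 [-1.6  1.  -0.9]
```

```bash
python3 - <<'E'
from h import *
s=eyes.get_image("side");hs=cv2.cvtColor(s["pixels"],cv2.COLOR_BGR2HSV)
for v in (205,215,225,232,240,246):
    print(v,"S",hs[v,230:300:2,1].tolist(),"V",hs[v,230:300:2,2].tolist())
t,s0=pickle.load(open("w8.pkl","rb"));h0=cv2.cvtColor(s0["pixels"],cv2.COLOR_BGR2HSV)
for v in (215,240):print("old",v,"S",h0[v,230:300:2,1].tolist(),"V",h0[v,230:300:2,2].tolist())
E
```

```text
205 S [13, 13, 15, 16, 13, 25, 25, 13, 13, 0, 15, 23, 8, 31, 15, 23, 8, 16, 15, 16, 16, 8, 16, 23, 16, 8, 8, 16, 8, 23, 8, 16, 23, 24, 28] V [220, 220, 218, 218, 218, 186, 185, 240, 240, 41, 33, 33, 32, 33, 33, 33, 33, 32, 33, 31, 32, 34, 32, 33, 31, 32, 33, 32, 31, 33, 32, 32, 33, 106, 109]
215 S [101, 96, 97, 95, 99, 96, 35, 13, 26, 24, 8, 8, 15, 23, 19, 9, 22, 15, 16, 16, 15, 15, 9, 15, 16, 33, 6, 9, 29, 23, 40, 21, 16, 33, 28] V [101, 101, 100, 99, 100, 98, 217, 241, 215, 32, 31, 31, 34, 33, 41, 57, 35, 33, 31, 31, 33, 34, 30, 34, 31, 31, 46, 55, 35, 33, 32, 62, 79, 47, 108]
225 S [101, 102, 102, 102, 102, 103, 15, 13, 13, 21, 6, 15, 5, 53, 12, 33, 49, 29, 43, 20, 43, 44, 12, 11, 51, 24, 44, 21, 22, 16, 5, 6, 32, 15, 12] V [220, 221, 221, 221, 221, 221, 241, 242, 242, 24, 45, 52, 49, 24, 21, 23, 21, 26, 24, 25, 24, 23, 22, 23, 25, 21, 23, 24, 23, 49, 49, 43, 24, 239, 242]
232 S [104, 102, 103, 105, 106, 103, 14, 12, 12, 29, 26, 29, 29, 31, 28, 29, 26, 29, 29, 26, 29, 29, 29, 29, 26, 26, 29, 26, 26, 12, 27, 28, 25, 12, 12] V [208, 207, 206, 206, 206, 205, 241, 242, 242, 107, 107, 
[... 716 characters left out ...]
12, 112, 113, 112, 112, 112, 111, 112, 162, 170, 173, 178, 180]
old 215 S [98, 97, 98, 95, 95, 97, 35, 14, 14, 14, 14, 13, 13, 13, 28, 31, 15, 25, 22, 16, 8, 23, 24, 16, 24, 16, 15, 0, 8, 15, 16, 23, 8, 15, 15] V [101, 100, 99, 99, 99, 100, 216, 241, 241, 241, 241, 241, 241, 241, 137, 107, 33, 31, 35, 32, 32, 34, 32, 32, 32, 32, 34, 32, 33, 34, 32, 34, 33, 35, 35]
old 240 S [103, 102, 104, 102, 101, 78, 13, 13, 12, 12, 13, 13, 12, 13, 29, 29, 36, 83, 83, 83, 84, 83, 85, 86, 83, 81, 81, 83, 81, 81, 83, 83, 83, 81, 82] V [221, 221, 221, 219, 219, 225, 242, 242, 242, 242, 242, 242, 242, 242, 106, 106, 100, 101, 101, 101, 103, 101, 102, 104, 107, 107, 107, 107, 107, 107, 108, 108, 107, 107, 106]
```

The block didn't move and the finger passed freely, so the real tip seems to sit higher than the reported z. I'll find the contact height by pressing down gently here.

>>> carry_out(motion=[[[0,0,-0.004],0],[[0,0,-0.008],0],[[0,0,-0.01],0]])

```text
time: 17.7
position: [0.5605, 0.0495, 0.0424]
tool_rot: [-2.802, -1.421, 0.001]
ft_force: [0.2, -0.6, 0.5]
grip_width: 0.005
```

>>> carry_out(motion=[[[0,0,-0.003],0],[[0,0,-0.005],0]])

```text
time: 17.9
position: [0.5608, 0.0496, 0.0389]
tool_rot: [2.802, 1.421, -0.001]
ft_force: [-6.8, -1.2, 18.1]
grip_width: 0.008
```

>>> carry_out(motion=[[[0,0,-0.003],0],[[0,0,-0.005],0]])

```text
time: 18.1
position: [0.5608, 0.0495, 0.0387]
tool_rot: [2.8, 1.42, -0.004]
ft_force: [-18.8, -3.2, 49.9]
grip_width: 0.008
```

Contact at a reading of 0.039 for a 0.066 surface, so the reported z is 27 mm below the real tip, which explains the high push and the tipping. From here I use z_real = reading + 0.027. While pressed, try the drag.

>>> carry_out(motion=[[[-0.004,0.003,0.001],0],[[-0.008,0.006,0.001],0],[[-0.012,0.009,0.001],0],[[-0.016,0.012,0.001],0],[[-0.02,0.015,0.001],0]])

```text
time: 18.6
position: [0.5491, 0.0617, 0.039]
tool_rot: [2.794, 1.413, 0.021]
ft_force: [8.3, -6.0, 12.0]
grip_width: 0.008
```

```bash
cat > edge.py <<'E'
from h import *
s=eyes.get_image("side");hs=cv2.cvtColor(s["pixels"],cv2.COLOR_BGR2HSV)
th=-.636;o=np.array([.5523,.0600]);fr=lambda p:np.round(1e3*((p-o)@rot(th)),1)
for v in (225,240,246):
    r=hs[v,150:300];i=np.where((r[:,1]<50)&(r[:,2]>90))[0]
    print(v,"white from u",150+i[:4],"x_f",fr(ray(s,(150+i[0],v),.066)) if len(i) else "")
st=get_state();print("tool",fr(st["position"][:2]),st["position"][2],np.round(st["ft_force"],1),st["time"])
E
python3 edge.py
```

```text
225 white from u [150 151 152 153] x_f [-215.2   -8.2]
240 white from u [150 151 152 153] x_f [-207.3  -43.9]
246 white from u [150 151 152 153] x_f [-204.3  -57.4]
tool [-4.5 -0.5] 0.03893504895250331 [ 7.2 -6.3 13.5] 18.65
```

```bash
sed -i 's/150:300/215:300/; s/150+i/215+i/g' edge.py; python3 edge.py
```

```text
225 white from u [284 285 286 287] x_f [40.2 -6.7]
240 white from u [241 242 243 244] x_f [-39.8 -42.7]
246 white from u [241 242 243 244] x_f [-39.2 -56.2]
tool [-4.5 -0.4] 0.03893745462206708 [ 5.9 -5.4 14. ] 18.7
```

It didn't move; the finger slips. Back to the cavity, now with the correct height and better centring (x 62, y -6).

>>> carry_out(motion=[[[0,0,0.04],0],[[0.005,-0.004,0.075],0],[[0.04,-0.032,0.075],0],[[0.0582,-0.0459,0.075],0],[[0.0582,-0.0459,0.07],0],[[0.0582,-0.0459,0.06],0],[[0.0582,-0.0459,0.052],0],[[0.0582,-0.0459,0.046],0],[[0.0582,-0.0459,0.044],0]])

```text
time: 19.6
position: [0.5974, 0.0201, 0.0808]
tool_rot: [2.8, 1.424, -0.004]
ft_force: [-12.8, -0.9, 28.8]
grip_width: 0.006
```

```bash
python3 - <<'E'
from h import *
w=pickle.load(open("w1.pkl","rb"));p=np.array([.518,.080,.301]);a=.928
x=np.array([np.cos(a),np.sin(a),0]);yv=np.array([-np.sin(a),np.cos(a),0])
for off in (0,.027):
    for s in(-.0175,0,.0175):
        for d in (-.0095,.0095): print(off,s,d,np.round(proj(w,p+[0,0,off]+s*x+d*yv)[0]*1.5625))
g=w["pixels"].max(2)
for u in (215,220,225,230,280,285,290,295,300):print(u*1.5625,g[205:245:2,u].tolist())
w2=eyes.get_image("wrist");pickle.dump(w2,open("w9.pkl","wb"));s=get_state();
for off in(0,.027):print(np.round(proj(w2,s["position"]+[0,0,off])[0]*1.5625))
c=w2["pixels"][150:300,180:340];cv2.imwrite("pics/c9.png",cv2.convertScaleAbs(cv2.resize(c,(800,750),interpolation=3)[:600],alpha=1.6))
E
```

```text
0 -0.0175 -0.0095 [364. 363.]
0 -0.0175 0.0095 [363. 324.]
0 0 -0.0095 [402. 363.]
0 0 0.0095 [402. 324.]
0 0.0175 -0.0095 [440. 364.]
0 0.0175 0.0095 [441. 324.]
0.027 -0.0175 -0.0095 [358. 389.]
0.027 -0.0175 0.0095 [357. 344.]
0.027 0 -0.0095 [402. 389.]
0.027 0 0.0095 [402. 344.]
0.027 0.0175 -0.0095 [445. 389.]
0.027 0.0175 0.0095 [447. 344.]
335.9375 [182, 200, 204, 207, 205, 200, 199, 114, 19, 9, 25, 22, 24, 19, 26, 26, 22, 25, 40, 54]
343.75 [141, 142, 141, 142, 144, 145, 146, 126, 40, 18, 24, 29, 23, 24, 24, 21, 20, 28, 38, 50]
351.5625 [191, 191, 191, 191, 192, 144, 78, 83, 68, 23, 20, 18, 25, 22, 24, 18, 24, 20, 45, 48]
359.375 [203, 204, 204, 203, 204, 198, 79, 80, 60, 87, 86, 85, 83, 59, 84, 89, 232, 228, 59, 51]
437.5 [95, 93, 91, 91, 91, 92, 83, 83, 83, 84, 84, 83, 82, 83, 83, 96, 228, 225, 58, 50]
445.3125 [88, 87, 87, 87, 87, 89, 84, 71, 64, 73, 75, 76, 74, 67, 70, 82, 190, 186, 54, 48]
453.125 [92, 91, 90, 88, 90, 93, 85, 83, 56, 25, 28, 22, 22, 28, 17, 25, 17, 26, 34, 52]
460.9375 [85, 89, 87, 88, 87, 86, 86, 51, 16, 13, 21, 25, 26, 22, 17, 26, 22, 17, 37, 50]
468.75 [76, 74, 77, 75, 75, 76, 73, 66, 23, 20, 21, 25, 21, 17, 17, 19, 23, 25, 41, 49]
[403. 344.]
[403. 366.]
```

```bash
python3 - <<'E'
from h import *
s=get_state();F=np.array(s["ft_force"]);T=np.array(s["torque"]);print(F,T,s["position"])
th=-.636
# vertical force at offset (rx,ry): T=( ry*Fz, -rx*Fz )
h=rot(th).T@F[:2];print("frame F",h)
for L in (0,.027,.15,.2):
    # contact point r=(rx,ry,-L): T=r x F
    rx=-(T[1]-(-L)*F[0])/F[2]; ry=(T[0]+(-L)*F[1])/F[2]; print(L,np.round(1e3*rot(th).T@np.array([rx,ry]),1))
w=pickle.load(open("w9.pkl","rb"));g=w["pixels"].max(2)
o=np.array([.5523,.0600])
for x,y in [(56,-64),(56,-31),(56,-6),(56,18),(56,64),(80,-6)]:
    P=np.r_[o+rot(th)@np.array([x,y])/1e3,.108];print((x,y),np.round(proj(w,P)[0],0))
for v in range(196,240,4): print(v,g[v,200:320:4].tolist())
E
```

```text
[-9.64562612 -0.16442034 20.16031945] [-0.15019129  2.04638332 -0.02889461] [0.59740388 0.02004735 0.08088833]
frame F [-7.66203236 -5.86160365]
0 [-77.2 -66.3]
0.027 [-67.  -58.4]
0.15 [-20.2 -22.7]
0.2 [-1.2 -8.1]
(56, -64) [162. 228.]
(56, -31) [216. 228.]
(56, -6) [257. 228.]
(56, 18) [296. 229.]
(56, 64) [371. 229.]
(80, -6) [257. 264.]
196 [103, 102, 105, 109, 176, 229, 101, 103, 105, 104, 105, 104, 101, 104, 105, 105, 103, 103, 101, 104, 103, 123, 230, 228, 229, 229, 228, 229, 230, 230]
200 [95, 93, 93, 99, 97, 99, 100, 101, 101, 102, 102, 105, 104, 103, 103, 104, 101, 103, 102, 104, 105, 241, 232, 232, 234, 233, 233, 234, 234, 233]
204 [87, 85, 86, 89, 85, 91, 93, 93, 96, 94, 99, 103, 102, 104, 105, 102, 102, 103, 105, 101, 104, 98, 97, 95, 94, 90, 89, 83, 84, 85]
208 [87, 85, 87, 86, 87, 88, 91, 94, 96, 96, 96, 102, 104, 104, 105, 106, 101, 103, 103, 106, 102, 98, 98, 95, 95, 91, 88, 86, 86, 88]
212 [86, 87, 86, 88, 88, 86, 86, 86, 91, 98, 100, 99, 101, 101, 103, 105, 100, 104, 102, 104, 100, 100, 99, 97, 88, 87, 89, 86, 85, 86]
216 [62, 61, 87, 85, 84, 85, 86, 85, 86, 85, 96, 100, 101, 98, 101, 104, 106, 105, 102, 98, 99, 98, 98, 85, 85, 85, 87, 84, 84, 86]
220 [27, 28, 29, 27, 22, 30, 32, 26, 25, 29, 32, 22, 47, 101, 101, 101, 101, 19, 20, 32, 25, 28, 28, 27, 30, 26, 31, 30, 33, 28]
224 [23, 28, 25, 26, 25, 32, 23, 25, 30, 29, 34, 11, 27, 20, 35, 20, 22, 25, 18, 27, 26, 32, 31, 29, 28, 28, 30, 33, 33, 26]
228 [30, 27, 30, 30, 31, 28, 29, 32, 28, 26, 37, 15, 18, 28, 34, 27, 25, 17, 32, 31, 31, 24, 28, 32, 29, 29, 28, 24, 31, 30]
232 [28, 26, 23, 28, 27, 30, 30, 23, 29, 31, 75, 106, 16, 21, 37, 29, 25, 17, 79, 28, 27, 28, 29, 27, 24, 28, 30, 31, 34, 26]
236 [19, 30, 24, 28, 28, 23, 28, 31, 26, 25, 107, 98, 26, 21, 35, 23, 28, 13, 77, 28, 30, 31, 29, 31, 25, 28, 30, 28, 27, 26]
```

The wrist image agrees: fingertips project 27 mm above the reported TCP, with x and y right. The cavity seems to be solid for contact. But the base grips well: pressed at its centre, the block slipped under the fingers instead of sliding. So pressing near its bottom edge (x≈-40) and dragging in -x should tip it up onto its bottom face. First go over that edge.

>>> carry_out(motion=[[[0,0,0.03],0],[[-0.04,0.031,0.03],0],[[-0.0821,0.0631,0.03],0],[[-0.0821,0.0631,0.0],0],[[-0.0821,0.0631,-0.03],0],[[-0.0821,0.0631,-0.033],0],[[-0.0821,0.0631,-0.033],0]], grip=0.2)

```text
time: 20.35
position: [0.5158, 0.0823, 0.0445]
tool_rot: [-2.8, -1.422, 0.003]
ft_force: [0.0, 0.3, 0.2]
grip_width: 0.393
```

>>> carry_out(motion=[[[0,0,-0.006],0],[[0,0,-0.011],0],[[0,0,-0.011],0],[[-0.003,0.0022,-0.011],0],[[-0.0061,0.0045,-0.0103],0],[[-0.0122,0.009,-0.0109],0]])

```text
time: 20.95
position: [0.5118, 0.0885, 0.0386]
tool_rot: [2.796, 1.415, 0.017]
ft_force: [5.5, -5.4, 13.0]
grip_width: 0.4
```

```bash
python3 edge.py; python3 - <<'E'
from h import *
s=eyes.get_image("side");hs=cv2.cvtColor(s["pixels"],cv2.COLOR_BGR2HSV)
for v in range(196,268,6):
    print(v,"S",hs[v,226:294:3,1].tolist(),"V",hs[v,226:294:3,2].tolist())
E
```

```text
225 white from u [255 256 257 258] x_f [-14.7  -7. ]
240 white from u [239 240 241 242] x_f [-43.5 -42.7]
246 white from u [238 239 240 241] x_f [-44.7 -56.2]
tool [-51.8  -1.1] 0.03844843827865396 [ 1.8 -3.5 13.4] 21.0
196 S [11, 32, 31, 12, 44, 43, 12, 9, 11, 66, 83, 83, 23, 80, 83, 87, 82, 82, 83, 86, 81, 84, 27] V [23, 24, 25, 22, 23, 24, 22, 57, 91, 100, 110, 110, 55, 102, 104, 103, 103, 103, 104, 104, 104, 103, 214]
202 S [0, 15, 16, 8, 25, 15, 8, 16, 31, 15, 16, 16, 16, 17, 16, 16, 16, 16, 15, 16, 79, 82, 28] V [33, 34, 31, 32, 31, 34, 32, 31, 33, 69, 236, 236, 236, 237, 237, 237, 237, 237, 237, 238, 100, 100, 110]
208 S [24, 26, 31, 16, 15, 16, 9, 23, 34, 15, 16, 16, 16, 16, 16, 16, 16, 16, 16, 15, 70, 53, 27] V [32, 30, 33, 32, 33, 31, 30, 33, 30, 70, 236, 236, 236, 237, 237, 237, 238, 237, 238, 238, 106, 92, 103]
214 S [31, 16, 15, 16, 16, 16, 17, 16, 15, 26, 16, 17, 17, 16, 17, 16, 16, 16, 15, 15, 41, 33, 28] V [33, 32, 33, 32, 32, 32, 30, 32, 33, 49, 236, 237, 237, 237, 237, 238, 237, 238, 238, 238, 107, 77, 109]
220 S [25, 23, 23, 15, 13, 10, 16, 16, 13, 14, 16, 17, 16, 
[... 887 characters left out ...]
07, 107, 107, 106, 108, 237, 237, 238, 217, 230, 230, 230, 230, 231, 232, 232, 233, 233, 233]
250 S [96, 91, 99, 97, 29, 31, 26, 29, 29, 29, 26, 29, 36, 83, 82, 83, 66, 66, 66, 62, 64, 83, 81] V [93, 92, 93, 92, 106, 107, 106, 106, 107, 107, 106, 107, 100, 101, 100, 102, 97, 96, 96, 95, 96, 101, 101]
256 S [96, 94, 94, 94, 99, 26, 26, 29, 29, 29, 26, 29, 40, 78, 81, 84, 3, 6, 9, 3, 5, 6, 6] V [96, 95, 95, 95, 95, 107, 107, 107, 107, 107, 107, 107, 103, 101, 101, 103, 82, 82, 83, 82, 220, 199, 219]
262 S [97, 96, 90, 97, 96, 31, 28, 29, 31, 31, 26, 26, 45, 81, 79, 81, 6, 0, 6, 6, 5, 4, 9] V [89, 88, 88, 87, 88, 106, 108, 106, 107, 107, 106, 106, 97, 98, 97, 97, 82, 47, 82, 182, 221, 128, 118]
```

It is tipping: the block's top-left corner moved from u 241 to 238 while its bottom stayed, but the finger is slipping. Repeat with a firmer press and follow the arc.

>>> carry_out(motion=[[[0,0,0.02],0],[[0.0122,-0.009,0.015],0],[[0.0122,-0.009,0.003],0],[[0.0122,-0.009,-0.003],0],[[0.0122,-0.009,-0.0071],0],[[0.008,-0.006,-0.0067],0],[[0.0038,-0.0028,-0.0063],0],[[0.0012,-0.0009,-0.0064],0],[[-0.0013,0.001,-0.0066],0],[[-0.0039,0.0029,-0.0072],0],[[-0.0064,0.0047,-0.0079],0],[[-0.009,0.0066,-0.0087],0],[[-0.0115,0.0085,-0.0096],0],[[-0.0141,0.0104,-0.011],0],[[-0.0167,0.0123,-0.0125],0]])

```text
time: 22.55
position: [0.4837, 0.1084, 0.025]
tool_rot: [-2.796, -1.419, 0.009]
ft_force: [-19.6, 10.7, 22.1]
grip_width: 0.401
```

```bash
cat > tilt.py <<'E'
from h import *
s=eyes.get_image("side");hs=cv2.cvtColor(s["pixels"],cv2.COLOR_BGR2HSV)
th=-.636;o=np.array([.5523,.0600]);fr=lambda p:np.round(1e3*((p-o)@rot(th)),1)
st=get_state();print("tool",fr(st["position"][:2]),np.round(st["position"][2],4),np.round(st["ft_force"],1),st["time"])
for v in range(190,268,7):
    r=hs[v,195:330];m=(r[:,1]<50)&(r[:,2]>88);e=np.flatnonzero(np.diff(np.r_[0,m.astype(int),0]))
    print(v,[(195+a,195+b,int(np.median(r[a:b,2]))) for a,b in zip(e[::2],e[1::2]) if b-a>3])
E
python3 tilt.py
```

```text
tool [-85.4  -2. ] 0.0227 [-10.9   8.2  10. ] 22.6
190 [(np.int64(239), np.int64(267), 220), (np.int64(291), np.int64(317), 239)]
197 [(np.int64(231), np.int64(235), 100), (np.int64(236), np.int64(268), 220), (np.int64(292), np.int64(318), 239)]
204 [(np.int64(238), np.int64(267), 164), (np.int64(290), np.int64(319), 111)]
211 [(np.int64(238), np.int64(262), 165), (np.int64(290), np.int64(320), 145)]
218 [(np.int64(237), np.int64(259), 220), (np.int64(289), np.int64(321), 240)]
225 [(np.int64(235), np.int64(268), 220), (np.int64(290), np.int64(322), 241)]
232 [(np.int64(236), np.int64(267), 220), (np.int64(290), np.int64(323), 241)]
239 [(np.int64(236), np.int64(263), 106), (np.int64(290), np.int64(322), 106)]
246 [(np.int64(220), np.int64(260), 106)]
253 [(np.int64(220), np.int64(253), 106)]
260 [(np.int64(231), np.int64(246), 106), (np.int64(285), np.int64(295), 220)]
267 [(np.int64(251), np.int64(271), 154)]
```

It's up to about 48° and bearing on the fingers. Continue over the balance point and let it down gently.

>>> carry_out(motion=[[[-0.0027,0.002,-0.0018],0],[[-0.0053,0.0039,-0.0037],0],[[-0.0075,0.0055,-0.0047],0],[[-0.0097,0.0071,-0.0056],0],[[-0.0097,0.0071,-0.0056],0]])

```text
time: 23.1
position: [0.4789, 0.1116, 0.0167]
tool_rot: [2.801, 1.423, 0.003]
ft_force: [-2.0, 1.2, 13.7]
grip_width: 0.399
```

```bash
python3 tilt.py
```

```text
tool [-89.4  -2. ] 0.0167 [-2.4  0.7 12.5] 23.15
190 [(np.int64(235), np.int64(259), 229), (np.int64(291), np.int64(317), 239)]
197 [(np.int64(228), np.int64(259), 229), (np.int64(292), np.int64(318), 239)]
204 [(np.int64(226), np.int64(231), 112), (np.int64(232), np.int64(257), 150), (np.int64(290), np.int64(319), 110)]
211 [(np.int64(234), np.int64(252), 230), (np.int64(290), np.int64(320), 145)]
218 [(np.int64(234), np.int64(252), 230), (np.int64(289), np.int64(321), 240)]
225 [(np.int64(232), np.int64(259), 230), (np.int64(290), np.int64(322), 241)]
232 [(np.int64(232), np.int64(259), 229), (np.int64(290), np.int64(323), 241)]
239 [(np.int64(232), np.int64(257), 106), (np.int64(294), np.int64(322), 105)]
246 [(np.int64(221), np.int64(253), 105)]
253 [(np.int64(220), np.int64(249), 105)]
260 [(np.int64(223), np.int64(246), 105), (np.int64(285), np.int64(295), 219)]
267 [(np.int64(251), np.int64(271), 154)]
```

>>> carry_out(motion=[[[-0.003,0.0022,-0.001],0],[[-0.006,0.0044,-0.001],0],[[-0.009,0.0066,0],0],[[-0.012,0.0088,0],0],[[-0.015,0.011,0],0],[[-0.015,0.011,0],0]])

```text
time: 23.75
position: [0.4623, 0.1214, 0.0154]
tool_rot: [-2.801, -1.422, 0.002]
ft_force: [-0.3, 0.3, -0.4]
grip_width: 0.4
```

```bash
python3 tilt.py
```

```text
tool [-108.4   -3.9] 0.0156 [ 0.2 -1.1 -0.9] 23.8
190 [(np.int64(225), np.int64(245), 238), (np.int64(291), np.int64(317), 239)]
197 [(np.int64(222), np.int64(247), 238), (np.int64(292), np.int64(318), 239)]
204 [(np.int64(215), np.int64(220), 129), (np.int64(221), np.int64(245), 109), (np.int64(290), np.int64(319), 110)]
211 [(np.int64(223), np.int64(246), 133), (np.int64(290), np.int64(320), 144)]
218 [(np.int64(223), np.int64(246), 239), (np.int64(289), np.int64(321), 240)]
225 [(np.int64(222), np.int64(245), 240), (np.int64(290), np.int64(322), 240)]
232 [(np.int64(220), np.int64(245), 240), (np.int64(290), np.int64(323), 241)]
239 [(np.int64(221), np.int64(245), 105), (np.int64(290), np.int64(322), 105)]
246 [(np.int64(216), np.int64(245), 105)]
253 [(np.int64(217), np.int64(245), 105)]
260 [(np.int64(218), np.int64(244), 105), (np.int64(285), np.int64(295), 218)]
267 [(np.int64(253), np.int64(271), 156)]
```

The block stands upright again (side face u 216-245, x≈-81 to -33). Now push it with the tips truly low (about 22 mm above the board).

>>> carry_out(motion=[[[0.0064,-0.0048,-0.0025],0],[[0.0113,-0.0083,-0.0025],0],[[0.0145,-0.0107,-0.0025],0],[[0.0177,-0.0131,-0.0025],0],[[0.0209,-0.0154,-0.0025],0],[[0.0241,-0.0178,-0.0025],0],[[0.0274,-0.0202,-0.0025],0],[[0.0306,-0.0226,-0.0025],0],[[0.0338,-0.0249,-0.0025],0],[[0.037,-0.0273,-0.0025],0],[[0.0402,-0.0297,-0.0025],0],[[0.0434,-0.0321,-0.0025],0],[[0.0467,-0.0345,-0.0025],0],[[0.0507,-0.0374,-0.0025],0]])

```text
time: 25.2
position: [0.5114, 0.087, 0.0136]
tool_rot: [-2.796, -1.421, 0.006]
ft_force: [-9.4, 7.2, 8.7]
grip_width: 0.4
```

```bash
python3 tilt.py
```

```text
tool [-47.3  -2.7] 0.0136 [-2.4  4.7  2.3] 25.25
190 [(np.int64(258), np.int64(271), 241), (np.int64(291), np.int64(317), 241)]
197 [(np.int64(251), np.int64(272), 197), (np.int64(292), np.int64(318), 241)]
204 [(np.int64(195), np.int64(219), 121), (np.int64(255), np.int64(270), 113), (np.int64(290), np.int64(319), 114)]
211 [(np.int64(195), np.int64(203), 97), (np.int64(257), np.int64(269), 106), (np.int64(290), np.int64(320), 149)]
218 [(np.int64(195), np.int64(202), 96), (np.int64(257), np.int64(268), 242), (np.int64(289), np.int64(321), 242)]
225 [(np.int64(195), np.int64(200), 97), (np.int64(257), np.int64(272), 243), (np.int64(290), np.int64(322), 242)]
232 [(np.int64(195), np.int64(199), 218), (np.int64(257), np.int64(273), 243), (np.int64(290), np.int64(323), 243)]
239 [(np.int64(258), np.int64(263), 108), (np.int64(265), np.int64(271), 101), (np.int64(290), np.int64(322), 108)]
246 [(np.int64(244), np.int64(263), 108)]
253 [(np.int64(243), np.int64(263), 109)]
260 [(np.int64(243), np.int64(263), 108), (np.int64(285), np.int64(295), 222)]
267 [(np.int64(255), np.int64(271), 153)]
```

Upright and inside the mouth. Continue to home.

>>> carry_out(motion=[[[0.0032,-0.0024,0],0],[[0.0064,-0.0047,0],0],[[0.0097,-0.0071,0],0],[[0.0129,-0.0095,0],0],[[0.0161,-0.0119,0],0],[[0.0193,-0.0142,0],0],[[0.0225,-0.0166,0],0],[[0.0257,-0.019,0],0],[[0.029,-0.0214,0],0],[[0.0314,-0.0232,0],0],[[0.0338,-0.025,0],0],[[0.0354,-0.0261,0],0]])

```text
time: 26.45
position: [0.5429, 0.0637, 0.0134]
tool_rot: [-2.791, -1.419, 0.014]
ft_force: [-23.7, 12.8, 18.9]
grip_width: 0.402
```

```bash
python3 tilt.py
```

```text
tool [-9.8 -2.6] 0.0134 [-19.8  11.7  16.1] 26.5
190 [(np.int64(282), np.int64(317), 240)]
197 [(np.int64(274), np.int64(318), 240)]
204 [(np.int64(195), np.int64(238), 214), (np.int64(278), np.int64(319), 112)]
211 [(np.int64(195), np.int64(202), 96), (np.int64(281), np.int64(289), 106), (np.int64(290), np.int64(320), 147)]
218 [(np.int64(195), np.int64(202), 96), (np.int64(281), np.int64(321), 241)]
225 [(np.int64(195), np.int64(200), 97), (np.int64(282), np.int64(322), 242)]
232 [(np.int64(195), np.int64(199), 217), (np.int64(282), np.int64(323), 242)]
239 [(np.int64(283), np.int64(322), 108)]
246 []
253 []
260 [(np.int64(285), np.int64(295), 221)]
267 [(np.int64(263), np.int64(269), 94)]
```

Both halves now touch in the side view (white runs unbroken from u 282 to 323) and the fingers are pressing against them. Back off, rise, and go round to the gate's outer side.

>>> carry_out(motion=[[[-0.012,0.0089,0],0],[[-0.0241,0.0178,0],0],[[-0.0241,0.0178,0.03],0],[[-0.0241,0.0178,0.07],0],[[-0.024,0.0178,0.085],0],[[-0.02,0.06,0.085],0],[[-0.015,0.11,0.085],0],[[-0.01,0.155,0.085],0],[[-0.0041,0.1946,0.085],0],[[-0.0041,0.1946,0.085],0]], grip=1)

```text
time: 27.5
position: [0.5438, 0.2599, 0.0985]
tool_rot: [-2.792, -1.431, -0.004]
ft_force: [-0.5, 0.9, 0.0]
grip_width: 0.006
```

```bash
sed -i 's/>115/>100/' whites.py; python3 whites.py; python3 tilt.py | sed -n 1,7p; python3 - <<'E'
from h import *
t=eyes.get_image("top");pickle.dump(t,open("t10.pkl","wb"))
E
```

```text
tool [-125.6  155.8] 0.09848049351600824 [-0.5  0.9  0. ] 27.5
166.5 [[-34.3, -133.2], [14.6, -125.4], [17.7, -143.0], [-31.2, -150.8]]
2390.0 [[1.4, 57.4], [103.0, 57.9], [102.3, -63.8], [1.6, -63.3]]
tool [-120.7  150.9] 0.0979 [-0.6 -0.2 -1. ] 27.6
190 [(np.int64(263), np.int64(289), 235), (np.int64(291), np.int64(317), 235)]
197 [(np.int64(263), np.int64(291), 236), (np.int64(292), np.int64(318), 235)]
204 [(np.int64(195), np.int64(238), 93), (np.int64(263), np.int64(289), 127), (np.int64(292), np.int64(319), 107)]
211 [(np.int64(195), np.int64(202), 91), (np.int64(263), np.int64(288), 214), (np.int64(290), np.int64(320), 139)]
218 [(np.int64(195), np.int64(202), 89), (np.int64(263), np.int64(288), 238), (np.int64(290), np.int64(321), 236)]
225 [(np.int64(195), np.int64(200), 91), (np.int64(264), np.int64(293), 238), (np.int64(294), np.int64(322), 237)]
```

The top view says the halves may still be about 4-5 mm apart, so I'll give it another, firmer push before the gate.

>>> carry_out(motion=[[[-0.004,-0.045,0],0],[[-0.007,-0.09,0],0],[[-0.01,-0.135,0],0],[[-0.0139,-0.1787,0],0],[[-0.0139,-0.1787,0],0],[[-0.0139,-0.1787,-0.04],0],[[-0.0139,-0.1787,-0.075],0],[[-0.0139,-0.1787,-0.086],0],[[-0.0139,-0.1787,-0.086],0]], grip=0.2)

```text
time: 28.55
position: [0.5297, 0.0725, 0.0112]
tool_rot: [-2.802, -1.419, 0.005]
ft_force: [-0.0, 0.4, 0.5]
grip_width: 0.401
```

>>> carry_out(motion=[[[0.004,-0.0028,0],0],[[0.008,-0.0055,0],0],[[0.012,-0.008,0],0],[[0.016,-0.0105,0],0],[[0.02,-0.013,0],0],[[0.0237,-0.015,0],0],[[0.026,-0.0168,0],0],[[0.026,-0.0168,0],0],[[0.026,-0.0168,0],0]])

```text
time: 29.45
position: [0.544, 0.0661, 0.0131]
tool_rot: [-2.785, -1.418, 0.031]
ft_force: [-38.8, 16.2, 31.6]
grip_width: 0.4
```

```bash
python3 tilt.py | sed -n 1,8p; grep -n . /dev/null; python3 -c "
from bench import get_state;s=get_state();print(s['torque'],s['joint_positions'])"
```

```text
tool [-10.3  -0. ] 0.0131 [-37.8  15.3  31.1] 29.5
190 [(np.int64(280), np.int64(317), 240)]
197 [(np.int64(278), np.int64(318), 240)]
204 [(np.int64(195), np.int64(238), 214), (np.int64(275), np.int64(319), 112)]
211 [(np.int64(195), np.int64(203), 96), (np.int64(281), np.int64(320), 115)]
218 [(np.int64(195), np.int64(202), 95), (np.int64(281), np.int64(321), 241)]
225 [(np.int64(195), np.int64(200), 96), (np.int64(283), np.int64(322), 242)]
232 [(np.int64(195), np.int64(199), 216), (np.int64(283), np.int64(323), 242)]
[ 1.6937478   6.62856868 -1.610668  ] [ 0.36574873  0.35307035 -0.61200168  1.86155758  0.22244563  1.02193491
  0.60328004]
```

There is a strong upward force as well, so the gripper body is riding on the block's top and jamming it. Back off, raise 10 mm and push again; the gap is now too small for it to tip.

>>> carry_out(motion=[[[-0.016,0.0118,0],0],[[-0.024,0.0176,0.005],0],[[-0.024,0.0176,0.011],0],[[-0.024,0.0176,0.011],0],[[-0.018,0.0133,0.011],0],[[-0.013,0.0095,0.011],0],[[-0.009,0.0065,0.011],0],[[-0.006,0.0042,0.011],0],[[-0.003,0.002,0.011],0],[[-0.001,0.0005,0.011],0],[[-0.001,0.0005,0.011],0]])

```text
time: 30.6
position: [0.5467, 0.0643, 0.023]
tool_rot: [-2.788, -1.418, 0.024]
ft_force: [-26.5, 13.4, 22.6]
grip_width: 0.399
```

```bash
python3 tilt.py | sed -n 1,8p
```

```text
tool [-7.   0.1] 0.023 [-27.   12.6  22. ] 30.65
190 [(np.int64(281), np.int64(317), 240)]
197 [(np.int64(280), np.int64(318), 240)]
204 [(np.int64(195), np.int64(238), 214), (np.int64(283), np.int64(319), 112)]
211 [(np.int64(195), np.int64(202), 96), (np.int64(284), np.int64(320), 121)]
218 [(np.int64(195), np.int64(202), 96), (np.int64(285), np.int64(321), 241)]
225 [(np.int64(195), np.int64(200), 95), (np.int64(285), np.int64(322), 242)]
232 [(np.int64(195), np.int64(199), 216), (np.int64(285), np.int64(323), 242)]
```

>>> carry_out(motion=[[[-0.016,0.0118,0],0],[[-0.03,0.022,0],0],[[-0.03,0.022,0.03],0],[[-0.03,0.022,0.065],0],[[-0.028,0.05,0.075],0],[[-0.023,0.1,0.075],0],[[-0.017,0.15,0.075],0],[[-0.0111,0.195,0.075],0],[[-0.0111,0.195,0.075],0]], grip=1)

```text
time: 31.55
position: [0.5438, 0.2612, 0.0989]
tool_rot: [-2.79, -1.432, -0.005]
ft_force: [0.2, 0.1, 0.0]
grip_width: 0.005
```

```bash
python3 whites.py; python3 tilt.py | sed -n 1,9p; python3 - <<'E'
from h import *
t=eyes.get_image("top");th=-.636;o=np.array([.5523,.0600]);fr=lambda p:np.round(1e3*((p-o)@rot(th)),0)
g=cv2.cvtColor(t["pixels"],cv2.COLOR_BGR2HSV)
m=((g[...,0]>8)&(g[...,0]<28)&(g[...,1]>70)&(g[...,2]>95)).astype(np.uint8)
for c in cv2.findContours(m,0,2)[0]:
    if cv2.contourArea(c)>80: print(cv2.contourArea(c),[fr(ray(t,q,.098)).tolist() for q in cv2.boxPoints(cv2.minAreaRect(c))])
E
```

```text
tool [-126.3  156.8] 0.09889556880836542 [0.2 0.1 0. ] 31.55
166.5 [[-34.3, -133.2], [14.6, -125.4], [17.7, -143.0], [-31.2, -150.8]]
tool [-120.8  151.4] 0.0981 [-0.2 -1.3  0.3] 31.65
190 [(np.int64(266), np.int64(317), 235)]
197 [(np.int64(266), np.int64(318), 235)]
204 [(np.int64(195), np.int64(238), 93), (np.int64(266), np.int64(319), 126)]
211 [(np.int64(195), np.int64(202), 91), (np.int64(266), np.int64(320), 158)]
218 [(np.int64(195), np.int64(202), 90), (np.int64(266), np.int64(321), 237)]
225 [(np.int64(195), np.int64(200), 90), (np.int64(266), np.int64(322), 238)]
232 [(np.int64(195), np.int64(199), 90), (np.int64(266), np.int64(323), 238)]
239 [(np.int64(266), np.int64(322), 100)]
483.5 [[-87.0, 114.0], [0.0, 104.0], [-3.0, 81.0], [-90.0, 91.0]]
3688.0 [[-97.0, 77.0], [137.0, 75.0], [134.0, -84.0], [-98.0, -80.0]]
144.0 [[-36.0, 209.0], [53.0, 224.0], [54.0, 215.0], [-35.0, 201.0]]
421.0 [[108.0, 184.0], [138.0, 146.0], [100.0, 117.0], [70.0, 155.0]]
```

Halves are together (unbroken u 266-317), and the gate stands at about 1.68 rad. Descend outside the gate and sweep it in.

>>> carry_out(motion=[[[0,0,-0.03],0],[[0,0,-0.0655],0],[[0,0,-0.0655],0],[[0.0015,-0.0198,-0.0655],0],[[-0.0168,-0.0311,-0.0655],0],[[-0.028,-0.043,-0.0655],0],[[-0.0396,-0.0541,-0.0655],0],[[-0.0481,-0.0702,-0.0655],0],[[-0.0565,-0.0856,-0.0655],0],[[-0.0602,-0.1035,-0.0655],0],[[-0.0634,-0.1207,-0.0655],0],[[-0.0622,-0.1381,-0.0655],0],[[-0.0596,-0.1561,-0.0655],0],[[-0.0555,-0.1678,-0.0655],0],[[-0.0512,-0.1786,-0.0655],0],[[-0.0462,-0.1872,-0.0655],0]])

```text
time: 33.3
position: [0.4998, 0.0644, 0.0337]
tool_rot: [2.802, 1.42, 0.001]
ft_force: [-0.4, 1.2, 0.5]
grip_width: 0.008
```

```bash
cat > gate.py <<'E'
from h import *
th=-.636;o=np.array([.5523,.0600]);fr=lambda p:np.round(1e3*((p-o)@rot(th)),1)
st=get_state();print("tool",fr(st["position"][:2]),np.round(st["position"][2],4),np.round(st["ft_force"],1),st["time"])
s=eyes.get_image("side");t=eyes.get_image("top");pickle.dump((s,t),open("g.pkl","wb"))
for n,im in(("side",s),("top",t)):
    g=cv2.cvtColor(im["pixels"],cv2.COLOR_BGR2HSV)
    m=((g[...,0]>8)&(g[...,0]<28)&(g[...,1]>55)&(g[...,2]>170 if n=="side" else g[...,2]>105)).astype(np.uint8)
    for c in cv2.findContours(m,0,2)[0]:
        r=cv2.minAreaRect(c);q=fr(ray(im,r[0],.098))
        if cv2.contourArea(c)>60 and abs(q[0])<170 and abs(q[1])<150: print(n,cv2.contourArea(c),[fr(ray(im,q,.098)).tolist() for q in cv2.boxPoints(r)])
E
python3 gate.py
```

```text
tool [-44.9 -27.7] 0.0337 [-0.4  1.2  0.5] 33.3
side 897.0 [[-112.7, -133.1], [-111.6, 13.6], [-66.3, 3.8], [-74.2, -139.9]]
side 964.5 [[-7.5, 77.8], [157.3, 78.1], [133.0, -78.5], [-6.6, -79.6]]
side 143.0 [[80.3, 115.8], [88.7, 150.6], [129.2, 134.3], [119.7, 100.5]]
top 1065.0 [[-87.7, 119.6], [-28.1, 73.9], [-122.9, -50.0], [-181.4, -4.9]]
top 1174.0 [[-23.5, 77.1], [135.4, 78.3], [134.4, -82.1], [-22.8, -81.3]]
```

>>> carry_out(motion=[[[0.0035,-0.005,0],0],[[0.0073,-0.0103,0],0],[[0.0097,-0.0121,0],0],[[0.0121,-0.0139,0],0],[[0.0121,-0.0139,0],0]])

```text
time: 33.9
position: [0.5041, 0.0581, 0.0328]
tool_rot: [-2.788, -1.422, 0.016]
ft_force: [-19.7, 11.4, 17.1]
grip_width: 0.002
```

```bash
python3 gate.py
```

```text
tool [-37.6 -30.2] 0.0328 [-19.7  11.4  17.1] 33.9
side 1261.0 [[-130.8, 9.4], [-74.4, 9.7], [-63.5, -132.9], [-111.4, -133.3]]
side 912.0 [[3.6, -79.5], [4.4, 77.8], [155.3, 78.1], [131.4, -78.5]]
side 144.0 [[80.3, 115.8], [88.7, 150.6], [129.2, 134.3], [119.7, 100.5]]
top 1554.0 [[-122.3, 77.9], [-30.4, 76.9], [-32.4, -78.0], [-123.4, -76.0]]
top 1100.5 [[-23.5, 76.2], [135.4, 77.4], [134.4, -82.1], [-22.8, -81.3]]
```

>>> carry_out(motion=[[[0.004,-0.003,0],0],[[0.0064,-0.0048,0],0],[[0.0064,-0.0048,0],0]])

```text
time: 34.3
position: [0.5035, 0.058, 0.0327]
tool_rot: [-2.778, -1.423, 0.032]
ft_force: [-37.3, 19.4, 33.5]
grip_width: 0.004
```

>>> carry_out(motion=[[[-0.02,0.0148,0],0],[[-0.045,0.033,0],0],[[-0.05,0.037,0.03],0],[[-0.05,0.037,0.06],0]])

```text
time: 34.7
position: [0.4654, 0.0846, 0.0929]
tool_rot: [-2.798, -1.426, 0.004]
ft_force: [0.7, -0.5, 1.1]
grip_width: 0.009
```

```bash
python3 gate.py; python3 - <<'E'
from h import *
s,t=pickle.load(open("g.pkl","rb"))
th=-.636;o=np.array([.5523,.0600])
a=s["pixels"][205:305,205:305];k=5;p=cv2.resize(a,None,fx=k,fy=k,interpolation=3)
def dot(im,p,off,x,y,z,c):
    P=np.r_[o+rot(th)@np.array([x,y])/1e3,z/1e3];q=(proj(im,P)[0]-off)*k;cv2.circle(p,(int(q[0]),int(q[1])),4,c,1)
b=t["pixels"][205:305,300:360];r=cv2.convertScaleAbs(cv2.resize(b,None,fx=k,fy=k,interpolation=3),alpha=1.5)
for im,pp,off in((s,p,[205,205]),(t,r,[300,205])):
    dot(im,pp,off,-8,-89,84,(0,0,255));dot(im,pp,off,-25,-79,98,(0,255,0));dot(im,pp,off,0,-79,98,(0,255,0));dot(im,pp,off,45,-94,83,(255,0,0));dot(im,pp,off,-28,-121,91,(255,0,255))
cv2.imwrite("pics/c11.png",np.hstack([p,r]))
E
```

```text
tool [-84.5 -31.8] 0.0929 [ 0.7 -0.5  1.1] 34.7
side 3619.0 [[-157.6, 23.7], [131.4, 138.6], [142.5, -74.9], [-94.5, -152.0]]
side 142.0 [[80.3, 115.8], [88.7, 150.6], [129.2, 134.3], [119.7, 100.5]]
top 249.0 [[-106.2, 37.0], [-64.1, 36.6], [-64.4, 0.8], [-106.4, 1.4]]
top 310.0 [[-121.2, 75.1], [-65.0, 119.9], [24.0, 6.2], [-32.7, -37.7]]
top 1957.0 [[-24.2, 76.3], [136.4, 76.5], [134.4, -82.1], [-24.4, -80.4]]
top 325.5 [[85.9, 173.7], [130.7, 168.7], [125.0, 125.4], [80.3, 130.5]]
```

View pics/c11.png

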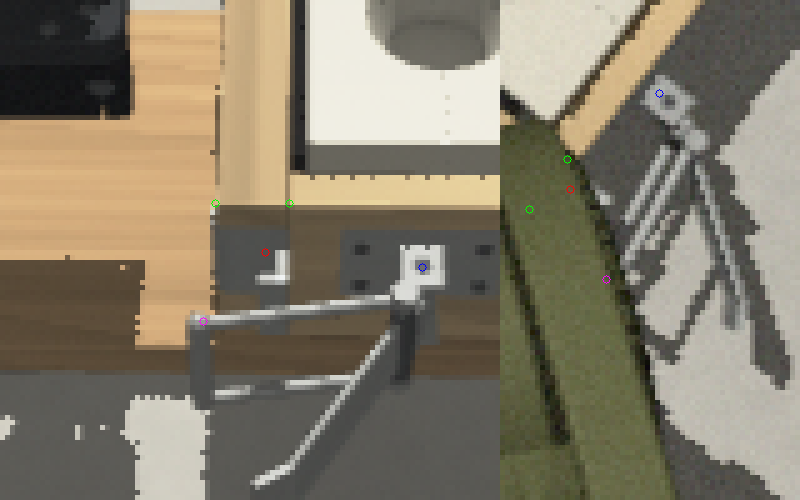

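Gate fully shut: its corners match the overlay at (215,203) and (290,203). Keeper hook at (272,265), bar top at (200,322), i.e. frame (-30,-121), as expected. Now stage 1 of the hook: go to the bar's -y side.

>>> carry_out(motion=[[[-0.008,-0.035,0],0.1],[[-0.015,-0.07,0],0.2],[[-0.022,-0.1,0],0.2],[[-0.0297,-0.1248,0],0.2],[[-0.0297,-0.1248,0],0.2],[[-0.0297,-0.1248,-0.03],0.2],[[-0.0297,-0.1248,-0.055],0.2],[[-0.0297,-0.1248,-0.055],0.2]])

```text
time: 35.6
position: [0.4349, -0.04, 0.035]
tool_rot: [-2.64, -1.693, 0.007]
ft_force: [-0.8, 0.3, -0.1]
grip_width: 0.001
```

```bash
cat > bar.py <<'E'
from h import *
th=-.636;o=np.array([.5523,.0600]);fr=lambda p:np.round(1e3*((p-o)@rot(th)),1)
st=get_state();print("tool",fr(st["position"][:2]),np.round(st["position"][2],4),np.round(st["ft_force"],1),st["time"])
s=eyes.get_image("side");pickle.dump(s,open("b.pkl","wb"))
# rows below the keeper: the upright bar shows as a grey column
g=cv2.cvtColor(s["pixels"],cv2.COLOR_BGR2HSV)
for v in range(252,300,6): print(v,"S",g[v,236:300:2,1].tolist(),"V",g[v,236:300:2,2].tolist())
E
python3 bar.py
```

```text
tool [ -35.1 -150.2] 0.035 [-0.8  0.3 -0.1] 35.6
252 S [18, 0, 29, 31, 19, 36, 20, 10, 28, 39, 28, 11, 10, 29, 41, 10, 14, 14, 18, 3, 5, 6, 5, 3, 8, 3, 8, 8, 6, 8, 5, 8] V [28, 25, 26, 25, 27, 28, 25, 26, 27, 26, 27, 24, 26, 26, 25, 51, 56, 56, 58, 88, 93, 92, 93, 93, 94, 94, 93, 94, 92, 95, 94, 94]
258 S [41, 39, 31, 29, 35, 19, 9, 29, 20, 0, 0, 20, 20, 10, 10, 11, 20, 23, 67, 5, 5, 5, 5, 8, 5, 4, 4, 6, 4, 2, 5, 5] V [25, 26, 25, 26, 29, 27, 27, 26, 26, 22, 25, 26, 25, 26, 25, 24, 26, 22, 69, 94, 94, 93, 93, 94, 93, 236, 142, 129, 234, 104, 93, 94]
264 S [22, 11, 0, 10, 11, 20, 20, 22, 32, 9, 9, 20, 11, 9, 8, 12, 76, 82, 84, 56, 19, 9, 4, 4, 4, 3, 7, 6, 59, 61, 46, 44] V [23, 24, 21, 25, 23, 26, 25, 23, 24, 28, 27, 26, 23, 56, 92, 85, 108, 112, 112, 127, 157, 180, 231, 234, 235, 238, 186, 86, 103, 101, 99, 98]
270 S [31, 9, 10, 0, 20, 11, 20, 11, 20, 11, 20, 10, 11, 0, 11, 14, 10, 82, 83, 80, 82, 84, 86, 71, 11, 9, 3, 8, 40, 82, 84, 80] V [25, 28, 25, 26, 25, 24, 25, 24, 26, 23, 26, 25, 24, 56, 92, 92, 77, 115, 114, 115, 115, 116, 116, 107, 95, 54, 74, 90, 102, 118, 118, 118]
276 S 
[... 374 characters left out ...]
14, 14, 17] V [27, 26, 21, 24, 24, 25, 24, 26, 25, 25, 30, 30, 37, 38, 36, 120, 95, 79, 97, 216, 100, 88, 89, 93, 92, 93, 106, 107, 109, 108, 107, 108]
288 S [20, 22, 14, 14, 20, 22, 20, 21, 26, 21, 21, 15, 15, 28, 21, 5, 5, 8, 6, 6, 6, 15, 14, 12, 15, 14, 19, 19, 14, 12, 14, 17] V [38, 35, 36, 36, 38, 35, 39, 37, 39, 37, 36, 35, 35, 36, 37, 97, 105, 211, 89, 88, 88, 103, 106, 105, 105, 106, 108, 108, 106, 106, 106, 106]
294 S [13, 14, 21, 14, 21, 23, 28, 7, 14, 15, 21, 21, 14, 14, 21, 13, 21, 20, 11, 11, 13, 17, 17, 15, 17, 17, 15, 14, 15, 17, 12, 15] V [38, 36, 36, 37, 37, 34, 36, 37, 36, 35, 36, 36, 36, 36, 36, 38, 36, 38, 89, 93, 79, 106, 106, 105, 104, 104, 105, 106, 105, 106, 106, 105]
```

>>> carry_out(motion=[[[0.0047,0.0061,0],0],[[0.0094,0.0121,0],0],[[0.0141,0.0182,0],0],[[0.0188,0.0243,0],0],[[0.0235,0.0303,0],0],[[0.0258,0.0334,0],0],[[0.0281,0.0364,0],0],[[0.0281,0.0364,0],0]])

```text
time: 36.45
position: [0.4662, -0.0043, 0.0381]
tool_rot: [-2.645, -1.695, -0.0]
ft_force: [0.4, 0.4, -1.2]
grip_width: -0.002
```

```bash
python3 - <<'E'
from h import *
th=-.636;o=np.array([.5523,.0600]);fr=lambda p:np.round(1e3*((p-o)@rot(th)),1)
st=get_state();print("tool",fr(st["position"][:2]),st["position"],np.round(st["ft_force"],1),st["time"])
w=eyes.get_image("wrist");pickle.dump(w,open("wb.pkl","wb"))
for n,x,y,z in[("tip",*fr(st["position"][:2]),62),("bar?",-26,-89,91),("P",39,-111,83),("gate corner",-25,-79,98),("g2",0,-79,98),("oldbar",-30,-121,91)]:
    print(n,np.round(proj(w,np.r_[o+rot(th)@np.array([x,y])/1e3,z/1e3])[0]))
g=w["pixels"].max(2)
q=proj(w,np.r_[o+rot(th)@np.array([-26,-89])/1e3,.091])[0].astype(int)
for v in range(q[1]-24,q[1]+28,3):print(v,g[v,q[0]-45:q[0]+48:3].tolist())
print(q)
E
```

```text
tool [ -31.1 -102.9] [ 0.46615986 -0.00434288  0.03805436] [ 0.4  0.4 -1.2] 36.45
tip [258. 233.]
bar? [282. 267.]
P [222. 348.]
gate corner [302. 279.]
g2 [290. 320.]
oldbar [224. 249.]
242 [44, 133, 119, 45, 46, 42, 44, 42, 45, 41, 42, 41, 85, 35, 45, 46, 41, 47, 43, 49, 44, 47, 42, 44, 40, 41, 46, 46, 45, 45, 44]
245 [54, 143, 97, 58, 44, 59, 60, 61, 42, 45, 43, 42, 83, 43, 58, 59, 61, 58, 58, 63, 60, 62, 59, 60, 64, 62, 61, 61, 67, 63, 62]
248 [57, 171, 113, 45, 46, 48, 73, 71, 73, 45, 48, 46, 81, 41, 56, 59, 57, 58, 59, 58, 62, 58, 58, 59, 59, 62, 59, 62, 61, 63, 61]
251 [56, 184, 95, 48, 51, 45, 48, 85, 84, 67, 48, 44, 86, 48, 54, 59, 55, 60, 60, 58, 58, 59, 59, 55, 59, 60, 59, 61, 60, 59, 64]
254 [59, 94, 54, 45, 49, 47, 43, 74, 44, 48, 44, 47, 87, 43, 60, 55, 57, 60, 57, 57, 61, 57, 56, 58, 62, 60, 60, 58, 59, 62, 62]
257 [28, 95, 52, 46, 46, 51, 50, 46, 49, 50, 50, 46, 86, 44, 59, 57, 49, 59, 57, 59, 60, 59, 58, 58, 59, 60, 59, 61, 59, 58, 61]
260 [30, 90, 58, 48, 47, 45, 47, 47, 49, 49, 48, 47, 84, 49, 60, 57, 55, 59, 56, 60, 59, 60, 57, 57, 55, 60, 58, 61, 58, 56, 60]
263 
[... 724 characters left out ...]
, 35, 21, 34, 29, 33, 29, 32, 30, 31, 30, 32]
281 [32, 27, 26, 29, 30, 34, 31, 45, 32, 28, 29, 13, 27, 26, 30, 34, 36, 26, 29, 33, 29, 32, 29, 28, 28, 32, 29, 29, 30, 33, 26]
284 [33, 28, 19, 21, 25, 29, 29, 47, 24, 28, 31, 14, 26, 30, 32, 34, 34, 28, 35, 36, 36, 32, 27, 35, 35, 30, 33, 31, 34, 32, 33]
287 [33, 25, 27, 28, 28, 29, 34, 44, 33, 30, 32, 39, 39, 41, 44, 44, 39, 41, 37, 39, 40, 39, 38, 35, 41, 39, 40, 39, 36, 36, 36]
290 [32, 25, 27, 25, 31, 31, 26, 39, 28, 24, 27, 72, 75, 73, 71, 74, 72, 72, 71, 72, 73, 73, 74, 73, 72, 74, 72, 73, 72, 73, 73]
293 [75, 72, 72, 76, 75, 73, 75, 78, 73, 75, 71, 74, 73, 73, 73, 72, 72, 73, 72, 74, 74, 70, 73, 73, 72, 72, 75, 73, 73, 72, 70]
[282 266]
```

>>> carry_out(motion=[[[-0.0024,-0.0032,0],0],[[-0.0193,0.0093,0],0],[[-0.0193,0.0093,0],0],[[-0.0118,0.0193,0],0],[[-0.0118,0.0193,0],0],[[-0.0062,0.0152,0],0],[[-0.003,0.0128,0],0],[[0.0002,0.0104,0],0],[[0.0018,0.0092,0],0],[[0.0034,0.008,0],0],[[0.005,0.0068,0],0],[[0.0067,0.0057,0],0],[[0.0083,0.0045,0],0],[[0.0091,0.0039,0],0]])

```text
time: 37.9
position: [0.4726, -0.0017, 0.0374]
tool_rot: [-2.644, -1.692, 0.008]
ft_force: [-5.5, 0.6, 3.3]
grip_width: 0.003
```

```bash
cat > lev.py <<'E'
from h import *
th=-.636;o=np.array([.5523,.0600]);fr=lambda p:np.round(1e3*((p-o)@rot(th)),1)
st=get_state();print("tool",fr(st["position"][:2]),np.round(st["position"],4),np.round(st["ft_force"],1),st["time"])
s=eyes.get_image("side");t=eyes.get_image("top");pickle.dump((s,t),open("l.pkl","wb"))
# where a lever at angle j would show: brightness contrast along the handle, against 8 mm to either side
def samp(im,x,y,z):
    q=proj(im,np.c_[(o+(rot(th)@np.c_[x,y].T/1e3).T),np.full(len(x),z/1e3)]);return cv2.remap(cv2.cvtColor(im["pixels"],6).astype(np.float32),q[:,:1].astype(np.float32),q[:,1:].astype(np.float32),1)[:,0]
r=np.arange(30,88,3.)
for n,im in(("side",s),("top",t)):
    L=[]
    for j in np.arange(0,2.5,.03):
        f=lambda d:samp(im,45+r*np.cos(j)+d*np.sin(j),-94-r*np.sin(j)+d*np.cos(j),82)
        L.append((np.median(f(0)-np.maximum(f(7),f(-7))),round(j,2),))
    print(n,[(round(float(a),1),float(b)) for a,b in sorted(L)[::-1][:5]])
E
python3 lev.py
```

```text
tool [-27.4 -97. ] [ 0.4726 -0.0017  0.0374] [-5.5  0.6  3.3] 37.9
side [(79.8, 1.41), (37.2, 1.38), (16.6, 1.44), (1.8, 1.35), (0.6, 1.8)]
top [(0.5, 2.31), (0.3, 2.34), (0.0, 0.84), (-0.1, 2.37), (-0.3, 2.25)]
```

The lever has swung from 2.13 to about 1.41, so the bar is being pushed as intended; kinematics puts it at about (-12.6,-88), just entering under the lip. Push 2-3 mm further.

>>> carry_out(motion=[[[0.001,-0.0007,0],0],[[0.002,-0.0015,0],0],[[0.0026,-0.0018,0],0],[[0.0026,-0.0018,0],0]])

```text
time: 38.4
position: [0.475, -0.0035, 0.0373]
tool_rot: [-2.644, -1.692, 0.008]
ft_force: [-7.3, 0.5, 4.7]
grip_width: 0.005
```

```bash
python3 lev.py
```

```text
tool [-24.4 -97. ] [ 0.475  -0.0035  0.0373] [-7.3  0.5  4.7] 38.4
side [(62.3, 1.2), (56.4, 1.17), (2.0, 1.14), (0.2, 1.59), (0.1, 1.62)]
top [(0.4, 2.28), (0.4, 2.22), (0.2, 2.25), (0.1, 2.31), (-0.2, 0.12)]
```

Lever is at about 1.19, so the bar is at about (-9.7,-88), under the lip. Retreat and go to the handle's outer side.

>>> carry_out(motion=[[[-0.008,0.0059,0],0],[[-0.0201,0.0149,0],0],[[-0.0201,0.0149,0.04],0],[[-0.0201,0.0149,0.07],0],[[-0.015,-0.03,0.07],0],[[-0.005,-0.07,0.07],0],[[0.0088,-0.1055,0.07],0],[[0.0088,-0.1055,0.07],0],[[0.0088,-0.1055,0.03],0],[[0.0088,-0.1055,-0.008],0],[[0.0088,-0.1055,-0.008],0]])

```text
time: 39.6
position: [0.4816, -0.106, 0.0258]
tool_rot: [-2.638, -1.691, 0.009]
ft_force: [-0.3, -0.1, -0.8]
grip_width: 0.002
```

```bash
python3 lev.py; python3 - <<'E'
from h import *
s,t=pickle.load(open("l.pkl","rb"));th=-.636;o=np.array([.5523,.0600])
g=cv2.cvtColor(s["pixels"],6)
for z in (88,48):
  for x,y in((-8,-89),(-10,-100),(-10,-88)):print(z,x,y,np.round(proj(s,np.r_[o+rot(th)@np.array([x,y])/1e3,z/1e3])[0]))
for v in range(248,290,3):print(v,g[v,240:300:2].tolist())
E
```

```text
tool [  41.7 -175.6] [ 0.4816 -0.106   0.0258] [-0.3 -0.1 -0.8] 39.6
side [(0.1, 1.32), (0.0, 1.08), (-0.3, 1.41), (-0.3, 0.66), (-0.3, 1.38)]
top [(6.5, 1.38), (2.2, 1.44), (1.9, 1.35), (1.6, 1.41), (0.2, 0.12)]
88 -8 -89 [258. 254.]
88 -10 -100 [257. 260.]
88 -10 -88 [257. 254.]
48 -8 -89 [258. 267.]
48 -10 -100 [257. 273.]
48 -10 -88 [257. 267.]
248 [199, 197, 198, 197, 96, 95, 93, 90, 89, 30, 25, 53, 56, 71, 34, 25, 24, 23, 33, 35, 35, 37, 46, 58, 55, 57, 57, 62, 62, 65]
251 [201, 200, 199, 200, 91, 93, 93, 96, 179, 184, 129, 59, 57, 55, 48, 25, 26, 24, 25, 58, 34, 35, 38, 35, 39, 44, 52, 59, 58, 59]
254 [199, 198, 199, 199, 91, 92, 94, 89, 92, 88, 92, 77, 55, 55, 208, 20, 24, 25, 28, 23, 56, 67, 34, 34, 34, 37, 38, 37, 36, 39]
257 [203, 202, 203, 203, 96, 92, 93, 90, 90, 92, 93, 93, 87, 62, 54, 35, 25, 22, 25, 27, 22, 23, 72, 92, 68, 37, 35, 37, 36, 35]
260 [198, 197, 198, 197, 95, 91, 93, 87, 130, 235, 246, 206, 73, 106, 56, 63, 24, 21, 24, 25, 23, 25, 24, 28, 40, 76, 93, 94, 94, 82]
263 [187, 186, 186, 185, 97, 94, 95, 94, 91, 92, 94, 89, 98, 99, 67, 73, 30, 25, 25, 23, 25, 25
[... 389 characters left out ...]
 23, 24, 26, 24, 23, 24, 24, 24, 24]
275 [84, 85, 85, 86, 86, 86, 86, 90, 91, 91, 90, 90, 40, 69, 90, 91, 90, 30, 24, 26, 21, 22, 25, 23, 25, 27, 22, 27, 23, 26]
278 [90, 90, 89, 89, 88, 89, 88, 86, 87, 87, 86, 86, 61, 41, 89, 91, 91, 33, 21, 25, 25, 25, 25, 25, 23, 24, 25, 24, 26, 25]
281 [107, 108, 107, 106, 107, 108, 109, 108, 106, 106, 106, 107, 106, 35, 75, 64, 38, 58, 30, 22, 25, 26, 24, 25, 21, 24, 26, 23, 25, 24]
284 [109, 229, 108, 226, 106, 106, 107, 106, 107, 106, 104, 105, 106, 49, 66, 85, 58, 57, 82, 20, 26, 22, 24, 23, 27, 27, 24, 24, 27, 26]
287 [231, 232, 233, 230, 106, 105, 107, 106, 104, 104, 105, 106, 106, 89, 37, 69, 67, 41, 37, 26, 23, 26, 27, 24, 27, 26, 25, 25, 24, 22]
```

The bar's top shows at (257,251), right where the keeper slot is. Now push the lever round.

>>> carry_out(motion=[[[0.008,-0.0015,0],0],[[0.0155,-0.003,0],0],[[0.0223,-0.0054,0],0],[[0.0291,-0.0077,0],0],[[0.0367,-0.0087,0],0],[[0.0442,-0.0097,0],0],[[0.0518,-0.0091,0],0],[[0.0593,-0.0085,0],0],[[0.0667,-0.0065,0],0],[[0.074,-0.0045,0],0]])

```text
time: 40.7
position: [0.561, -0.1126, 0.03]
tool_rot: [-2.646, -1.694, 0.0]
ft_force: [-1.7, -0.4, 0.2]
grip_width: 0.013
```

```bash
python3 lev.py
```

```text
tool [ 109.5 -133.6] [ 0.561  -0.1126  0.03  ] [-1.7 -0.4  0.2] 40.7
side [(0.3, 1.29), (0.2, 1.86), (0.0, 1.02), (0.0, 1.56), (-0.0, 1.26)]
top [(1.2, 1.71), (0.5, 1.68), (0.4, 0.51), (0.1, 0.0), (0.1, 1.11)]
```

```bash
python3 - <<'E'
from h import *
s,t=pickle.load(open("l.pkl","rb"));g=cv2.cvtColor(s["pixels"],6)
for v in range(245,290,3):print(v,g[v,240:310:2].tolist())
cv2.imwrite("pics/c12.png",cv2.resize(s["pixels"][205:305,215:345],None,fx=6,fy=6,interpolation=3))
E
```

```text
245 [208, 208, 208, 208, 212, 201, 200, 202, 214, 221, 220, 171, 227, 227, 228, 228, 229, 229, 230, 231, 231, 232, 228, 227, 227, 227, 228, 228, 106, 107, 108, 107, 108, 61, 42]
248 [199, 197, 197, 197, 126, 94, 92, 89, 87, 90, 94, 89, 98, 96, 95, 94, 96, 96, 97, 97, 97, 97, 96, 97, 98, 97, 98, 97, 98, 98, 99, 99, 98, 47, 32]
251 [201, 199, 199, 198, 91, 92, 92, 93, 92, 94, 92, 92, 101, 102, 102, 101, 102, 92, 92, 92, 91, 94, 94, 93, 94, 93, 93, 93, 93, 92, 93, 94, 93, 102, 32]
254 [198, 198, 198, 198, 91, 92, 93, 92, 169, 210, 230, 211, 182, 151, 155, 129, 122, 96, 57, 63, 95, 95, 94, 125, 236, 125, 234, 105, 93, 92, 92, 66, 91, 102, 60]
257 [203, 203, 202, 203, 95, 91, 93, 92, 88, 92, 165, 176, 99, 95, 96, 97, 96, 96, 97, 93, 96, 103, 111, 127, 140, 157, 160, 170, 104, 89, 93, 93, 93, 104, 105]
260 [198, 196, 197, 196, 93, 92, 93, 92, 90, 92, 94, 92, 101, 101, 100, 101, 96, 92, 92, 92, 92, 92, 92, 92, 92, 94, 91, 93, 92, 60, 80, 70, 90, 103, 100]
263 [188, 185, 184, 184, 97, 94, 95, 94, 90, 92, 93, 90, 98, 98, 97, 98, 97, 94, 85, 94, 94, 93, 94, 88, 91, 93, 91, 93, 91, 64, 51, 92, 
[... 608 characters left out ...]
91, 90, 91, 90]
278 [90, 89, 88, 87, 89, 88, 88, 87, 86, 86, 86, 86, 84, 83, 85, 85, 85, 85, 85, 84, 89, 89, 89, 89, 89, 90, 88, 88, 88, 88, 89, 88, 88, 88, 89]
281 [107, 107, 108, 106, 105, 107, 107, 107, 106, 106, 107, 106, 106, 105, 107, 107, 107, 105, 104, 104, 106, 106, 106, 107, 106, 107, 107, 106, 107, 105, 106, 107, 107, 107, 107]
284 [108, 228, 108, 225, 106, 105, 106, 106, 105, 106, 103, 105, 105, 104, 106, 106, 106, 104, 105, 104, 105, 106, 106, 105, 105, 104, 105, 107, 105, 106, 106, 105, 106, 106, 107]
287 [230, 232, 232, 231, 106, 106, 106, 106, 105, 105, 105, 106, 105, 104, 106, 105, 106, 105, 104, 103, 105, 105, 106, 105, 106, 105, 106, 105, 105, 106, 106, 106, 104, 106, 106]
```

The upper leg runs level at row 254 from u 256 (the bar in the slot) toward the pivot, as it should. Finish the lever.

>>> carry_out(motion=[[[0.0068,0.0034,0],0],[[0.0135,0.0068,0],0],[[0.0195,0.0115,0],0],[[0.0254,0.0162,0],0],[[0.0278,0.0194,0],0],[[0.029,0.021,0],0],[[0.029,0.021,0],0]])

```text
time: 41.5
position: [0.5861, -0.0964, 0.0299]
tool_rot: [2.647, 1.69, -0.015]
ft_force: [-9.9, -7.1, 5.9]
grip_width: 0.007
```

>>> carry_out(motion=[[[-0.006,-0.008,0],0],[[-0.018,-0.024,0],0],[[-0.036,-0.048,0],0],[[-0.05,-0.08,0.03],0],[[-0.06,-0.12,0.07],0],[[-0.08,-0.16,0.1],0],[[-0.1,-0.2,0.12],0],[[-0.12,-0.24,0.12],0],[[-0.14,-0.28,0.12],0],[[-0.14,-0.28,0.12],0]])

```text
time: 42.5
position: [0.4445, -0.3804, 0.1503]
tool_rot: [2.653, 1.676, -0.006]
ft_force: [-0.2, -0.2, 0.3]
grip_width: 0.004
```

```bash
python3 lev.py; python3 whites.py; python3 gate.py; python3 - <<'E'
from h import *
s,t=pickle.load(open("l.pkl","rb"));g=cv2.cvtColor(s["pixels"],6);gt=cv2.cvtColor(t["pixels"],6)
for v in range(245,281,3):print(v,g[v,248:330:2].tolist())
th=-.636;o=np.array([.5523,.0600])
for n,x,y,z in [("seat",-8,-89,91),("tip",135,-94,83),("piv",45,-94,83),("loopP",62,-90,91)]:
    P=np.r_[o+rot(th)@np.array([x,y])/1e3,z/1e3];print(n,np.round(proj(s,P)[0]),np.round(proj(t,P)[0]))
E
```

```text
tool [ 174.8 -418.4] [ 0.4445 -0.3804  0.1503] [-0.2 -0.2  0.3] 42.5
side [(0.3, 2.22), (0.1, 1.26), (0.0, 1.86), (-0.0, 1.56), (-0.1, 1.83)]
top [(38.3, 0.0), (14.1, 0.03), (0.4, 1.71), (0.2, 1.68), (0.2, 1.65)]
tool [ 174.  -409.5] 0.14999820368878775 [ 0.9  0.2 -0.4] 42.6
tool [ 173.9 -407.4] 0.15 [ 0.8 -0.3 -0.1] 42.65
side 790.5 [[0.4, 60.7], [154.7, 61.1], [133.0, -78.5], [0.2, -79.5]]
side 131.0 [[2.4, 77.8], [135.6, 78.1], [134.0, 66.6], [2.4, 66.3]]
side 3873.0 [[-140.0, 77.6], [-1.5, 77.8], [-1.5, -132.3], [-111.4, -133.3]]
top 3467.0 [[-122.7, 77.6], [-29.1, 76.9], [-30.7, -77.5], [-123.3, -75.7]]
top 5602.5 [[-23.6, 76.5], [136.6, 76.1], [134.0, -82.1], [-24.5, -79.9]]
245 [161, 150, 149, 152, 163, 172, 172, 126, 180, 181, 182, 183, 184, 186, 186, 188, 188, 188, 181, 181, 181, 181, 182, 181, 182, 183, 184, 184, 183, 184, 183, 175, 177, 178, 177, 178, 179, 179, 180, 180, 181]
248 [93, 70, 68, 67, 64, 67, 70, 65, 72, 70, 69, 70, 70, 71, 71, 72, 72, 72, 72, 71, 71, 71, 72, 71, 72, 74, 73, 72, 72, 72, 73, 72, 74, 73, 74, 74, 73, 75, 75, 74, 74]
251 [68, 68, 67, 70, 68, 69, 67
[... 1122 characters left out ...]
8, 68, 67, 53, 39, 43, 68, 68, 70, 69, 68, 69, 68, 69, 70, 60, 68, 70, 61, 69]
272 [66, 65, 66, 64, 65, 70, 65, 63, 64, 62, 56, 57, 56, 57, 56, 64, 64, 64, 65, 67, 68, 69, 68, 65, 66, 61, 65, 71, 73, 74, 75, 74, 74, 75, 75, 74, 74, 82, 82, 83, 83]
275 [62, 62, 64, 66, 67, 67, 68, 67, 68, 68, 67, 67, 67, 68, 69, 68, 67, 67, 68, 67, 67, 67, 67, 68, 68, 67, 67, 66, 66, 67, 66, 67, 67, 66, 66, 65, 65, 64, 65, 63, 63]
278 [65, 65, 63, 63, 64, 63, 63, 63, 62, 63, 62, 63, 62, 63, 62, 63, 66, 67, 67, 66, 66, 67, 65, 66, 64, 64, 64, 64, 65, 65, 66, 65, 64, 65, 65, 64, 65, 65, 65, 64, 65]
seat [258. 253.] [315. 243.]
tip [343. 259.] [359. 189.]
piv [290. 258.] [332. 224.]
loopP [300. 254.] [336. 216.]
```

Lever reads 0.0 in the top view, the loop leg runs straight from the keeper seat to the pivot, and the gate is flush. One last check of the halves, then hand in.

```bash
python3 - <<'E'
from h import *
from bench import ticket
s=eyes.get_image("side");g=cv2.cvtColor(s["pixels"],cv2.COLOR_BGR2HSV)
for v in(195,215,225,230):
    r=g[v,240:335];m=(r[:,1]<50)&(r[:,2]>70);e=np.flatnonzero(np.diff(np.r_[0,m.astype(int),0]));print(v,[(240+int(a),240+int(b)) for a,b in zip(e[::2],e[1::2])])
st=get_state();print(st["time"],np.round(st["qd"],3),np.round(st["ft_force"],1))
print(ticket.close_job())
E
```

```text
195 [(240, 250), (266, 318), (331, 335)]
215 [(266, 320), (329, 335)]
225 [(266, 322), (331, 335)]
230 [(266, 323), (332, 335)]
42.8 [-0.001 -0.     0.005 -0.002  0.005  0.001  0.   ] [-0.1  1.   0. ]
the job is handed in; nothing more can be done
None
```

The mould is closed and latched, and I handed the job in at 42.8 s of the 72 s limit. It reported no verdict.

**What happened:** My first push tipped the front half over. The real fingertips sit about 27 mm above the reported tool height, so I was pushing too high. My first try at righting it left the block lying flat in the mouth. I then tipped it back onto its base with press-and-drag and slid it home in three low pushes. The first two stopped about 4–5 mm short, the second with a contact force of about 42 N on the tool. After that I swung the gate shut, pushed the bar under the keeper's lip, and pushed the lever over.

**Last checks:**
- **Mould halves:** they show as one unbroken white area in the side view, with no visible gap.
- **Gate:** its corners matched the shut position, and the top view still shows it flush.
- **Loop:** its upper wire runs straight from the keeper seat to the pivot.
- **Lever:** it measured 0.0 rad in the top view. The side view could not measure it.
- **Arm:** it is well clear, with contact forces near zero.

**Not confirmed:** the loop bar's distance from its seat is judged from pixel rows and the linkage geometry, because the 12-picture limit was reached. My last top-view measurement of the mould halves found nothing in the changed lighting. I did not re-measure the jug, vase or knife at the end; none of the planned paths came near them.

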